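# Clamp the specimen jars in the bench shaker

## Robot

A 6-joint arm with a two-finger parallel gripper is mounted at the origin on a cart in front of the work surface, level with it; the furniture and walls round the work are solid. World frame = base frame: x ahead of the robot, y to its left, z up, the work surface at z = 0. Lengths are in m, angles in rad, forces in N, time in s.
With the tool pointing down it reaches from about 0.35 to 0.775 m from the base axis. Payload 7.3 kg.
Tool frame: the origin (TCP) lies at the very end of the fingers, on their centre line; the grasp point (between the pads) lies 19 mm behind it; z points along the fingers, x is the direction in which the jaws open and shut, and the axes are right-handed (so a half turn about z gives the same grasp; the last joint's range is limited). The gripper opens to 92 mm and grips with 3 to 60 N. Pads are 19 mm wide; open, the fingers measure 130 mm over their backs; the gripper's body (75 mm by 190 mm) begins 47 mm behind the grasp point.
Start: joints at [1.127, 0.342, 1.524, -0, 1.275, -0.146], TCP at [0.154, 0.502, 0.227] pointing down, gripper open.
Joint ranges: [-2.53, 2.53], [-0.77, 2.02], [0.04, 2.7], [-1, 4.14], [0.28, 2.66], [-3.11, 3.11]. Speed limits (rad/s): [2.57, 2.57, 3.14, 3.14, 3.14, 3.14].

## Interface

Orientations are given as [roll, pitch, yaw] about the fixed x, y, z axes, in that order (R = Rz(yaw) Ry(pitch) Rx(roll)).
In Python, from cell import observe, read_camera, camera_params, hand_in gives the robot as it stands.
- The arm moves only by the tool apply_moves, never from a script. Its argument "increments" is a list of rows, each an object with "grip": the opening, from 0 (shut) to 1 (fully open); "linear": the shift along the world's x, y, z in mm, a list of three; "turn": the turn, a rotation vector about the world's x, y, z in units of 6 degrees (1.0 is 6 degrees), a list of three. A call has 1 to 10 rows; each row is the pose to reach, as a shift and turn from the pose commanded when the call began; what a row does not reach only later rows make up. A row lasts 1/10 s, in which the tool goes at most 50 mm and 8.59 degrees, less where a joint would pass 70% of its speed; a pose out of reach is approached as far as the arm can. A call with a gripper value outside its range is refused whole. The fingers move at their own pace and stop on an object; "grip_force" is the grip in N (left out, the last holds). Time passes only in rows, so rows that repeat a pose let the fingers close. It gives the time, the measured TCP pose, the force and the opening at its end, in the units of the state.
- observe(): the state, without advancing time (a new reading comes with each control period).
- read_camera(name): name is "side" or "top"; returns the picture (420x560x3 uint8, red, green, blue); there is no depth.
- camera_params(name): a dict with "camera_matrix" (3x3 intrinsics, pixels), "world_to_cam" (4x4, takes a point from world to camera coordinates). Camera axes: x right, y up, looking along -z (the intrinsics and any distortion apply to the point x, -y, -z); pixel columns grow to the right and rows downward; lengths in m; the calibration is good to about 2 mm. A picture is of the moment at which its call begins. camera_params takes no time and is no camera call.
- hand_in(): hands the job in, once; it reports no verdict.
The state is a dict: "time": time; "qpos": joint angles; "qvel": joint speeds; "joint_efforts": joint torques, N m; "tool_pos": TCP position; "tool_rot": TCP orientation; "contact_force": force on the tool from outside, world axes, zero at the start; "torque": the same for the moment, N m; "opening": finger opening in m.
Only numpy, scipy, OpenCV 4.12 (cv2) and the standard library are available. Lean on these libraries where they do the work, as an engineer would, in place of code of your own. Each camera call takes 0.05 s, during which the arm holds its last target.

## Task

The empty bench shaker has been left switched on: flip its toggle to off before you turn the clamp, then stand every lidded specimen jar that is on the worktop upright in a row on the deck, between the two clamp bars. Turn the turnbuckle sleeve by its spokes, the topmost spoke moving away from the deck, until both bars have drawn in as far as they go and grip all the jars, and finally flip the toggle back to on. Leave the other things on the worktop where they are.

Things in the scene. Friction and masses are not known exactly. Their poses are not given: they have to be found in the camera images.
- shaker: low bench shaker with a white housing, fixed; origin at worktop level under the middle of its deck; x from the front bar to the back bar (away from the robot at yaw 0), y along the row of jars towards the turnbuckle, z up. The housing spans x -90 to 90, y -215 to 125 mm
- deck (a point): middle of the black rubber deck, 45 mm above the worktop, axes as the shaker. Jars stand on it in a row along y at x = 0, centres within 85 mm of here, about 75 mm apart. A clamp bar runs along y on either side, tops 30 mm above the deck, each with a sprung rubber lining (4 mm of give) on its inner face
- lining_front: rubber lining of the front (-x) bar, 220 mm long, 22 mm high; axes as the shaker, its face lies 45 mm to -x of its origin, which lies at the deck's middle when the sleeve reads 0 and moves with the bar to +x
- lining_back: rubber lining of the back (+x) bar, the same mirrored: its face lies 45 mm to +x of its origin
- lug_front (a point): inner face of the front bar's lug, at axis height: past the +y end of the housing each bar ends in a lug (top 15 mm above this point, 40 mm long in y) that holds a threaded rod of the turnbuckle; the back lug mirrors it. It moves with the bar, 57 mm from the sleeve's middle when the sleeve reads 0, 38 mm when fully drawn in
- sleeve_axis (a point): middle of the turnbuckle sleeve, at x 0, y 190, z 90 mm in the shaker's frame (fixed). The sleeve is a steel body 30 mm thick, 52 mm long, its axis along the shaker's x; four round spokes 10 mm thick, 90 degrees apart in the plane x = 0, reach 65 mm from the axis. Push a spoke along its arc: its end rises towards the vertical, and straight pushes can jam on spokes leaning over 0.6 rad
- sleeve (a joint): turn of the sleeve, rad, 0 wide open to 9.95 end of thread; grows as its top moves to the shaker's +y. At q the spokes lean from vertical to +y by q, q + pi/2, q + pi, q + 3 pi/2. Both bars move in 12 mm a turn; linings touch the jars at about 8.4. Stays where left (friction 0.12 N m: 2 to 5 N at a spoke); starts at 0.1 to 1.5
- toggle_pivot (a point): pivot of the toggle lever, at x 0, y -175, z 70 mm in the shaker's frame, on top of a grey box (150 mm in x, 66 mm in y) at the shaker's -y end
- toggle_head (a point): centre of the 20 mm ball at the top of the toggle lever, 55 mm from its pivot
- toggle (a joint): lean of the toggle, rad: -0.5 = off (leans to the shaker's -x, the front), +0.5 = on (leans to +x, the back), 0 upright. Over-centre: once past upright it falls to its other stop by itself; light, under 2 N at the ball. Starts on
- jar_a: specimen jar with a screw lid (black), round, 58 mm diameter, 97 mm tall, 0.13 to 0.25 kg; origin at the centre of its underside, z up. One of up to four jars (two 97 mm, two 75 mm tall); in each start only two or three of them are there. Starts upright on the worktop, right of the shaker.
- jar_b: specimen jar with a screw lid (black), round, 58 mm diameter, 97 mm tall, 0.13 to 0.25 kg; origin at the centre of its underside, z up. One of up to four jars (two 97 mm, two 75 mm tall); in each start only two or three of them are there. Starts upright on the worktop, right of the shaker.
- jar_c: specimen jar with a screw lid (ribbed), round, 58 mm diameter, 75 mm tall, 0.13 to 0.25 kg; origin at the centre of its underside, z up. One of up to four jars (two 97 mm, two 75 mm tall); in each start only two or three of them are there. Starts upright on the worktop, right of the shaker.
- jar_d: specimen jar with a screw lid (ribbed), round, 58 mm diameter, 75 mm tall, 0.13 to 0.25 kg; origin at the centre of its underside, z up. One of up to four jars (two 97 mm, two 75 mm tall); in each start only two or three of them are there. Starts upright on the worktop, right of the shaker.
- cover_box: bystander: small carton 34x34x22 mm, origin under its centre
- carton: bystander: carton 32x82x30 mm, long along its y, origin under its centre
- eyepiece: bystander: eyepiece, 34 mm diameter, 48 mm tall, origin under its centre
- dish: bystander: petri dish, 62 mm diameter, 15 mm tall, origin under its centre

How it is judged:
By the outcome, as a careful person would: the job done as asked, in the order asked, and still so for the second after the job is handed in, with the robot touching nothing.
Of jar_a, jar_b, jar_c, jar_d only 2 to 3 are there at a start; the rules pass over those that are not, and their reading is None.
At some moment in a run one of jar_c, jar_d may be knocked a few centimetres aside while the robot is not near it.
Once in a run the grip may slacken for a moment while it holds something.
It also fails if it takes over 210 s, if anything falls off the work surface, if the arm or the gripper's body presses on something with over 40 N, if the wrist force passes 120 N, or if a joint passes its speed limit or range.

## Working session

There is one attempt and no reset: what is moved stays moved. The work goes in short steps, Python scripts to look and compute and a tool call to move; the robot and the scene stay as the last step left them, time stands still between calls to the robot, and variables do not carry over. Pictures are saved under pics/ and viewed, and the job is handed in when it is done.

Besides the shell and the picture viewer there is one more tool, called after "Call:" as name(argument=value, ...), one argument or row to a line, values as JSON. apply_moves: Moves the arm, as the interface text tells. Its arguments: {"type":"object","properties":{"increments":{"type":"array","items":{"type":"object","properties":{"grip":{"type":"number"},"linear":{"type":"array","items":{"type":"number"}},"turn":{"type":"array","items":{"type":"number"}}}}},"grip_force":{"type":"number"}},"required":["increments"]}

```bash
ls; mkdir -p pics; python3 - <<'E'
from cell import *
import cv2
print(observe())
for n in("side","top"):
    im=read_camera(n); cv2.imwrite(f"pics/{n}0.png",cv2.cvtColor(im,cv2.COLOR_RGB2BGR))
    print(camera_params(n))
E
```

```text
pics
{'time': 0.0, 'qpos': array([ 1.12699349e+00,  3.42708637e-01,  1.52502703e+00, -4.46105121e-06,
        1.27535448e+00, -1.45966222e-01]), 'qvel': array([-4.07342027e-04, -2.23460095e-04, -1.10189355e-04,  3.78986877e-04,
        4.48877920e-04,  1.17734383e-05]), 'joint_efforts': array([-3.45735258e-03, -4.31248856e+01, -2.44217670e+01,  7.14094844e-02,
        5.61678526e-02, -1.46672051e-04]), 'tool_pos': array([0.15385279, 0.50153361, 0.22604876]), 'tool_rot': array([-3.14137907e+00,  1.48218210e-03,  1.27296117e+00]), 'contact_force': array([ 0.03220845,  0.33306074, -0.39820132]), 'torque': array([ 0.07178746, -0.01750231,  0.02402445]), 'opening': 0.09150439161365499}
{'camera_matrix': array([[503.88958023,   0.        , 280.15871601],
       [  0.        , 503.88958023, 211.95335397],
       [  0.        ,   0.        ,   1.        ]]), 'world_to_cam': array([[-0.99650865, -0.0799901 ,  0.02391853,  0.56098329],
       [ 0.06839391, -0.61780876,  0.78334833, -0.1059832 ],
       [-0.04788304,  0.78224927,  0.62112261, -1.6688109 ],
       [ 0.        ,  0.        ,  0.        ,  1.        ]])}
{'camera_matrix': array([[453.12116075,   0.        , 276.19307405],
       [  0.        , 453.12116075, 214.90312709],
       [  0.        ,   0.        ,   1.        ]]), 'world_to_cam': array([[-0.05423471, -0.99852679,  0.00168919,  0.02405778],
       [ 0.97679913, -0.05270343,  0.20757123, -0.56955651],
       [-0.20717641,  0.01290756,  0.97821845, -1.55718678],
       [ 0.        ,  0.        ,  0.        ,  1.        ]])}
```

View pics/side0.png

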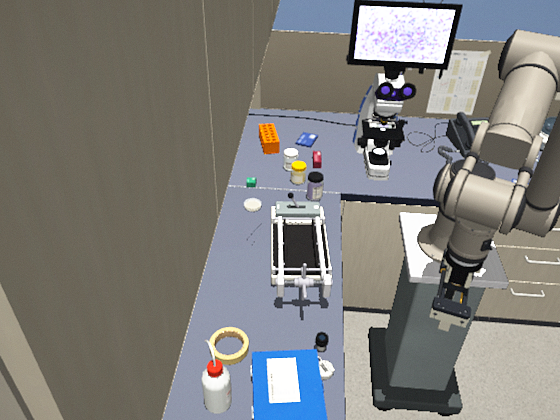

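View pics/top0.png

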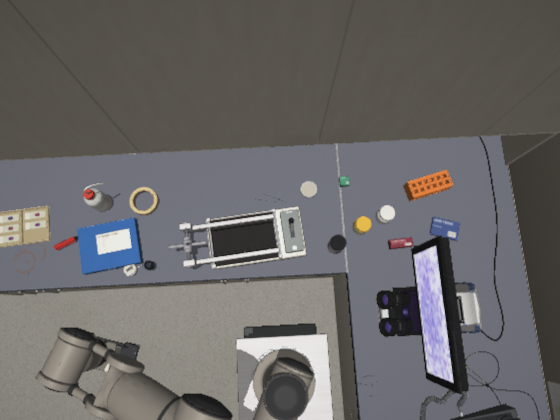

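The top view shows three jars right of the shaker: black at (338,244), yellow at (363,225) and white at (387,214). The red carton is at (400,243), the green box at (344,182) and the dish at (309,189). The toggle is near (292,240). I'll zoom in next.

```bash
cat > h.py <<'E'
import numpy as np, cv2
from cell import *
def proj(n,P):
    c=camera_params(n);K=c["camera_matrix"];T=c["world_to_cam"]
    P=np.atleast_2d(P);p=P@T[:3,:3].T+T[:3,3]
    q=np.c_[p[:,0],-p[:,1],-p[:,2]]@K.T
    return q[:,:2]/q[:,2:]
def ray(n,uv):
    c=camera_params(n);K=c["camera_matrix"];T=c["world_to_cam"]
    d=np.linalg.inv(K)@[uv[0],uv[1],1]; d=np.array([d[0],-d[1],-d[2]])
    R=T[:3,:3];return -R.T@T[:3,3],R.T@d
def onz(n,uv,z):
    o,d=ray(n,uv);return o+d*(z-o[2])/d[2]
def snap(n,name,box=None,s=1):
    im=cv2.cvtColor(read_camera(n),cv2.COLOR_RGB2BGR); cv2.imwrite(f"pics/{name}_raw.png",im)
    if box: im=im[box[1]:box[3],box[0]:box[2]]
    im=cv2.resize(im,None,fx=s,fy=s,interpolation=cv2.INTER_CUBIC);cv2.imwrite(f"pics/{name}.png",im);return im
E
python3 - <<'E'
import cv2
a=cv2.imread("pics/top0.png")[150:300,160:460];cv2.imwrite("pics/tz.png",cv2.resize(a,None,fx=2.6,fy=2.6,interpolation=cv2.INTER_CUBIC))
a=cv2.imread("pics/side0.png")[120:320,210:380];cv2.imwrite("pics/sz.png",cv2.resize(a,None,fx=3,fy=3,interpolation=cv2.INTER_CUBIC))
E
```

```text
(no output)
```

View pics/tz.png

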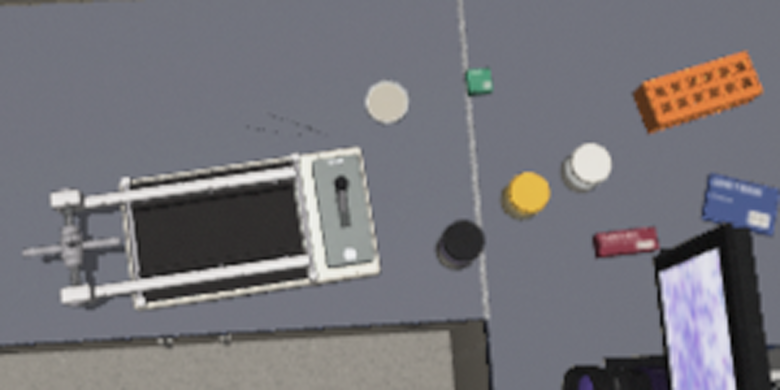

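View pics/sz.png

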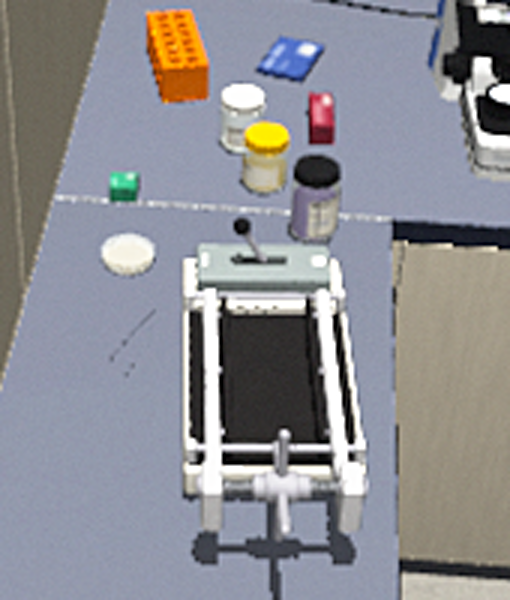

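```bash
python3 - <<'E'
from h import *
im=cv2.imread("pics/top0.png");hsv=cv2.cvtColor(im,cv2.COLOR_BGR2HSV)
print(hsv[215,300],hsv[245,283],im[240,300],hsv[225,363],hsv[214,387],hsv[244,338],hsv[189,309])
c=lambda x,y:(x/2.6+160,y/2.6+150)
P=[onz("top",c(*p),0.070)[:2] for p in [(313,158),(360,150),(376,264),(327,271)]]
print("box",np.round(P,4)); P=np.array(P);print(np.linalg.norm(P-np.roll(P,-1,0),axis=1),P.mean(0))
for p in [(66,198),(76,294)]: print("lug",onz("top",c(*p),0.105))
print("deck",[onz("top",c(*p),0.045)[:2].round(4) for p in [(133,205),(300,176),(310,268),(144,303)]])
for nm,m,z in [("yellow",cv2.inRange(hsv,(18,120,120),(35,255,255)),.075),("white",cv2.inRange(hsv,(0,0,190),(180,40,255)),.075),("black",cv2.inRange(hsv,(0,0,0),(180,255,50)),.097)]:
    n,l,s,ce=cv2.connectedComponentsWithStats(m)
    for i in range(1,n):
        if s[i,4]>60 and 320<ce[i][0]<400 and 190<ce[i][1]<260: print(nm,ce[i],s[i],onz("top",ce[i],z))
E
```

```text
[113   9 120] [ 30   7 233] [154 157 152] [ 22 171 227] [ 23   9 229] [120   6  44] [ 20  31 199]
box [[ 0.582  -0.0223]
 [ 0.5898 -0.0872]
 [ 0.4322 -0.0985]
 [ 0.4263 -0.0323]]
[0.0653069  0.15801836 0.06641226 0.15605855] [ 0.5075668  -0.06007147]
lug [0.53771733 0.30854051 0.105     ]
lug [0.4096782  0.29714758 0.105     ]
deck [array([0.5348, 0.2281]), array([ 0.5631, -0.0035]), array([ 0.4347, -0.0102]), array([0.3994, 0.2166])]
yellow [362.70935961 223.78817734] [355 216  16  16 203] [ 0.51845347 -0.30897076  0.075     ]
white [387.23255814 212.16860465] [380 205  15  15 172] [ 0.55549588 -0.3996149   0.075     ]
black [337.59537572 242.3699422 ] [330 235  16  15 173] [ 0.45427717 -0.21200842  0.097     ]
```

```bash
cat >> h.py <<'E'
def tri(ut,us):
    o1,d1=ray("top",ut);o2,d2=ray("side",us);d1=d1/np.linalg.norm(d1);d2=d2/np.linalg.norm(d2)
    A=np.c_[d1,-d2];t=np.linalg.lstsq(A,o2-o1,rcond=None)[0];a=o1+t[0]*d1;b=o2+t[1]*d2
    return (a+b)/2,np.linalg.norm(a-b)
O=np.array([0.4913,0.114,0.]);YAW=0.092
def W(x,y,z):
    c,s=np.cos(YAW),np.sin(YAW);return O+np.array([c*x-s*y,s*x+c*y,z])/1000
E
python3 - <<'E'
from h import *
for a,b in [((413,247),(350,62)),((440,237),(355,0)),((435,390),(455,68)),((380,293),(384,90)),((383,315),(385,150))]: print("mon/mic",tri(a,b))
for z,u in [(.097,(338,243))]: pass
c=lambda x,y:(x/2.6+160,y/2.6+150); s=lambda x,y:(x/3+210,y/3+120)
print("yel",tri(c(527,193),s(267,134)),"wh",tri(c(589,163),s(243,95)),"bk",tri(c(463,241),s(318,170)))
print("tog",tri(c(342,183),s(242,227)),"pred",W(26.4,-175,118.3))
print("red",tri(c(626,240),s(321,100)),"upspoke?",s(284,435))
T=cv2.imread("pics/tz.png");S=cv2.imread("pics/sz.png")
pts=[(-75,-208,70),(75,-208,70),(75,-142,70),(-75,-142,70),(26.4,-175,118.3),(-57,190,105),(57,190,105),(0,190,90),(-57,170,105),(57,170,105),(-57,210,105),(57,210,105)]
for p in pts:
    w=W(*p)
    u=proj("top",w)[0];cv2.circle(T,tuple(int(v) for v in ((u-[160,150])*2.6)),2,(0,0,255),-1)
    u=proj("side",w)[0];cv2.circle(S,tuple(int(v) for v in ((u-[210,120])*3)),2,(0,0,255),-1)
for i,q in enumerate((.1,.5,.9,1.3)):
  for k in range(4):
    l=q+k*np.pi/2;w=W(0,190+65*np.sin(l),90+65*np.cos(l))
    print(q,k,((proj("side",w)[0]-[210,120])*3).round(),((proj("top",w)[0]-[160,150])*2.6).round())
cv2.imwrite("pics/tz2.png",T);cv2.imwrite("pics/sz2.png",cv2.resize(S[350:],None,fx=1.5,fy=1.5)) 
cv2.imwrite("pics/both.png",np.hstack([cv2.resize(T[:, :400],(390,380)),cv2.resize(S[220:,150:400],(400,380))]))
E
```

```text
mon/mic (array([ 0.37433004, -0.3541094 ,  0.46206645]), np.float64(0.010478469664762))
mon/mic (array([ 0.37485768, -0.3558144 ,  0.65764713]), np.float64(0.0008850365820292776))
mon/mic (array([ 0.0209541 , -0.37022727,  0.45345507]), np.float64(0.0030463808042155574))
mon/mic (array([ 0.26146223, -0.26769849,  0.40852533]), np.float64(0.011547808637626623))
mon/mic (array([ 0.20545851, -0.33210218,  0.14514773]), np.float64(0.0034321336855924374))
yel (array([ 0.51798172, -0.30940524,  0.07232669]), np.float64(0.0012362927166304073)) wh (array([ 0.55422011, -0.39752486,  0.07288316]), np.float64(9.915376995389229e-05)) bk (array([ 0.45394964, -0.21488537,  0.08762709]), np.float64(0.0008892884749483604))
tog (array([ 0.53605037, -0.05767192,  0.11218954]), np.float64(0.0015098575099992048)) pred [ 0.53366565 -0.05783455  0.1183    ]
red (array([ 0.45105519, -0.44474314,  0.04347631]), np.float64(0.0022063975694205677)) upspoke? (304.6666666666667, 265.0)
0.1 0 [287. 436.] [ 58. 241.]
0.1 1 [286. 539.] [ 25. 255.]
0.1 2 [279. 524.] [ 86. 253.]
0.1 3 [280. 428.] [121. 239.]
0.5 0 [288. 462.] [ 40. 244.]
0.5 1 [284. 551.] [ 35. 256.]
0.5 2 [278. 499.] [103. 250.]
0.5 3 [281. 414.] [112. 237.]
0.9 0 [288. 492.] [ 28. 248.]
0.9 1 [282. 552.] [ 50. 257.]
0.9 2 [278. 473.] [116. 246.]
0.9 3 [283. 411.] [ 97. 237.]
1.3 0 [287. 519.] [ 23. 252.]
1.3 1 [280. 542.] [ 69. 255.]
1.3 2 [278. 447.] [122. 242.]
1.3 3 [285. 420.] [ 77. 238.]
```

View pics/both.png

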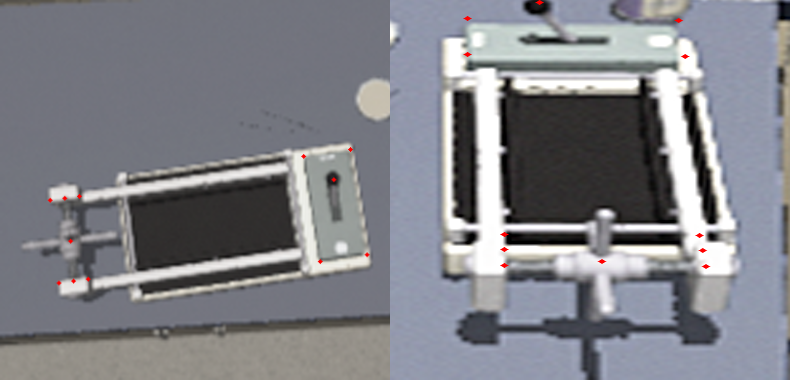

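View pics/sz2.png

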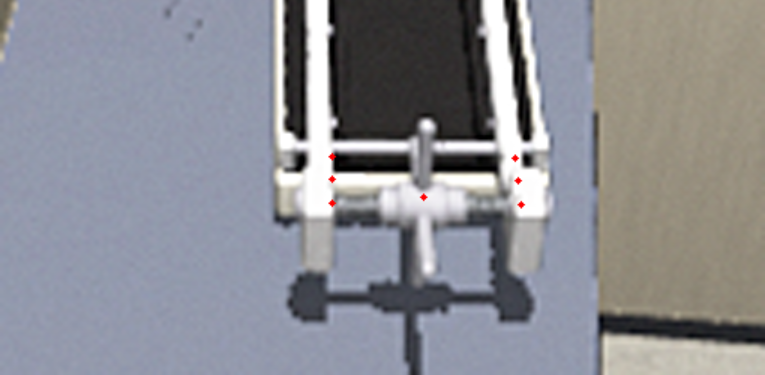

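The overlay shows the shaker pose fits in both views: the toggle ball, box corners and lugs all match. Next I'll zoom in on the sleeve for its angle.

```bash
python3 - <<'E'
from h import *
T=cv2.imread("pics/top0.png");S=cv2.imread("pics/side0.png")
a=cv2.resize(T[220:275,160:220],None,fx=6.5,fy=6.5,interpolation=cv2.INTER_CUBIC)
b=cv2.resize(S[255:320,270:335],None,fx=6,fy=6,interpolation=cv2.INTER_CUBIC)
def dr(im,n,o,s,q,col):
  for k in range(4):
    l=q+k*np.pi/2;w=W(0,190+65*np.sin(l),90+65*np.cos(l));u=(proj(n,w)[0]-o+.5)*s
    cv2.circle(im,tuple(int(v) for v in u),3,col,-1);cv2.putText(im,str(k),tuple(int(v)+4 for v in u),0,.4,col)
for q,c in((.1,(0,0,255)),(.3,(0,255,255)),(1.45,(0,255,0)),(1.3,(255,0,0))):
  dr(a,"top",[160,220],6.5,q,c);dr(b,"side",[270,255],6,q,c)
h=np.zeros((400,800,3),np.uint8);h[:a.shape[0],:a.shape[1]]=a;h[:b.shape[0],400:400+b.shape[1]]=b
cv2.imwrite("pics/sl.png",h)
E
```

```text
(no output)
```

View pics/sl.png

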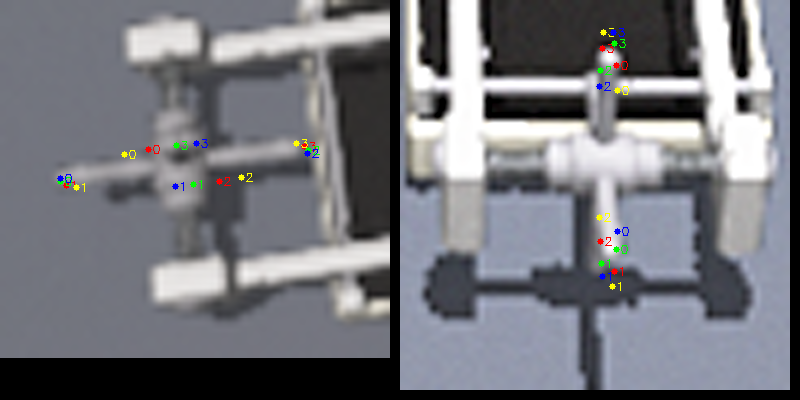

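The up-spoke appears end-on just beside the axis at (180,150) in the zoom. That puts q at about 1.45, with the up-spoke leaning about -0.12. The moves start now, first towards the toggle.

Call:
apply_moves(
  increments=[
    {"grip": 0,"linear": [20,-25,5],"turn": [0,0,-1]},
    {"grip": 0,"linear": [50,-60,10],"turn": [0,0,-2]},
    {"grip": 0,"linear": [80,-100,15],"turn": [0,0,-3]},
    {"grip": 0,"linear": [110,-135,20],"turn": [0,0,-4.2]},
    {"grip": 0,"linear": [140,-170,24],"turn": [0,0,-5.4]},
    {"grip": 0,"linear": [165,-210,24],"turn": [0,0,-6.6]},
    {"grip": 0,"linear": [190,-250,24],"turn": [0,0,-7.8]},
    {"grip": 0,"linear": [220,-290,24],"turn": [0,0,-9]},
    {"grip": 0,"linear": [250,-330,24],"turn": [0,0,-10.2]},
    {"grip": 0,"linear": [280,-370,24],"turn": [0,0,-11.3]},
  ],
)

```text
time: 1.1
tool_pos: [0.4347, 0.13, 0.2507]
tool_rot: [-3.141, 0.0, 0.085]
contact_force: [0.7, 0.3, 0.9]
opening: 0.0163
```

Call:
apply_moves(
  increments=[
    {"grip": 0,"linear": [35,-45,0]},
    {"grip": 0,"linear": [70,-90,0]},
    {"grip": 0,"linear": [105,-135,0]},
    {"grip": 0,"linear": [140,-186,0]},
    {"grip": 0,"linear": [140,-186,-30]},
    {"grip": 0,"linear": [140,-186,-70]},
    {"grip": 0,"linear": [140,-186,-110]},
    {"grip": 0,"linear": [140,-186,-146]},
    {"grip": 0,"linear": [140,-186,-146]},
  ],
)

```text
schema error: expected keys grip, linear, turn
```

```bash
python3 - <<'E'
from h import *
o=observe();print(o['tool_pos'],o['tool_rot'],o['qpos'],o['opening'])
a=snap("side","s1",(210,100,560,340),2)
b=snap("top","t1",(230,150,460,300),3)
E
```

```text
[0.4346893  0.13002896 0.25066841] [-3.14145809e+00  7.43655819e-05  8.45098362e-02] [1.21369949e-01 1.90733520e-01 1.66454822e+00 1.42960302e-04
 1.28638028e+00 3.68199984e-02] 0.01632456913863564
```

View pics/s1.png

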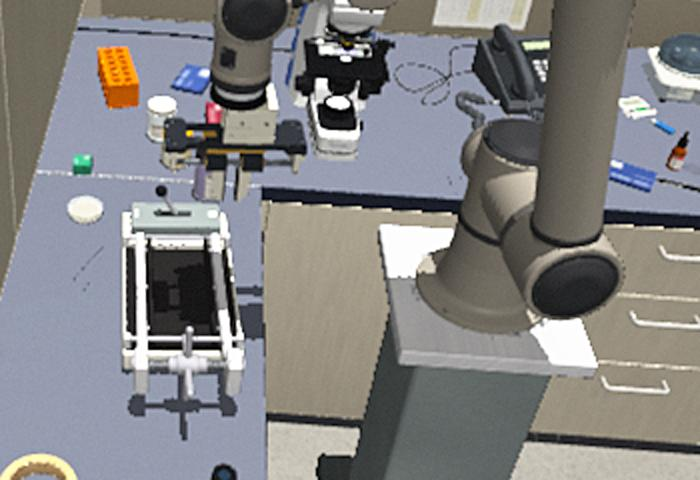

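Call:
apply_moves(
  increments=[
    {"grip": 0,"linear": [35,-45,0],"turn": [0,0,0]},
    {"grip": 0,"linear": [70,-90,0],"turn": [0,0,0]},
    {"grip": 0,"linear": [105,-135,0],"turn": [0,0,0]},
    {"grip": 0,"linear": [140,-186,0],"turn": [0,0,0]},
    {"grip": 0,"linear": [140,-186,-30],"turn": [0,0,0]},
    {"grip": 0,"linear": [140,-186,-70],"turn": [0,0,0]},
    {"grip": 0,"linear": [140,-186,-110],"turn": [0,0,0]},
    {"grip": 0,"linear": [140,-186,-146],"turn": [0,0,0]},
    {"grip": 0,"linear": [140,-186,-146],"turn": [0,0,0]},
  ],
)

```text
time: 2.1
tool_pos: [0.5703, -0.0525, 0.0997]
tool_rot: [-3.138, 0.011, 0.091]
contact_force: [0.5, 0.4, 0.3]
opening: 0.0003
```

```bash
python3 - <<'E'
from h import *
o=observe();print(o['tool_pos'],o['tool_rot'],o['qpos'],o['opening'])
a=snap("side","s1",(210,100,560,340),2)
b=snap("top","t1",(230,150,460,300),3)
E
```

```text
[ 0.57034714 -0.05250126  0.09969352] [-3.13794774  0.01051044  0.09088806] [-2.25688528e-01  5.59700998e-01  1.54797195e+00  2.21747665e-04
  1.04504255e+00 -3.16669785e-01] 0.00032348915444513544
```

View pics/s1.png

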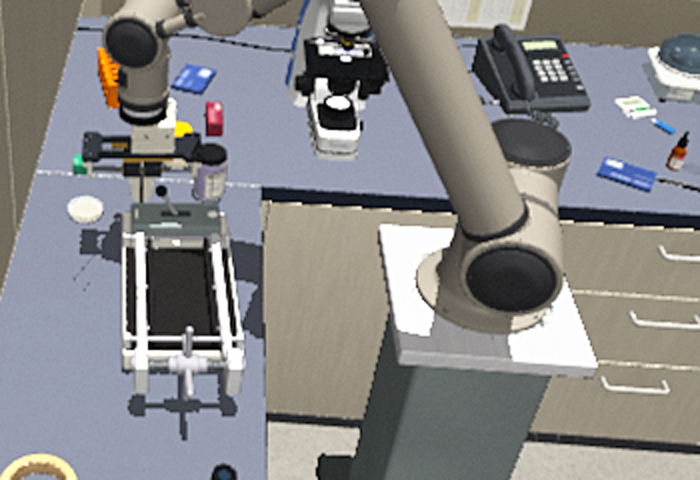

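The finger stands behind the toggle ball at (163,190). Now I'll push it towards the front.

Call:
apply_moves(
  increments=[
    {"grip": 0,"linear": [-10,-1,0],"turn": [0,0,0]},
    {"grip": 0,"linear": [-20,-2,0],"turn": [0,0,0]},
    {"grip": 0,"linear": [-30,-3,0],"turn": [0,0,0]},
    {"grip": 0,"linear": [-40,-4,0],"turn": [0,0,0]},
    {"grip": 0,"linear": [-48,-4,0],"turn": [0,0,0]},
    {"grip": 0,"linear": [-53,-5,0],"turn": [0,0,0]},
    {"grip": 0,"linear": [-53,-5,0],"turn": [0,0,0]},
    {"grip": 0,"linear": [-40,-4,20],"turn": [0,0,0]},
    {"grip": 0,"linear": [-20,-2,60],"turn": [0,0,0]},
    {"grip": 0.9,"linear": [-20,-2,95],"turn": [0,0,0]},
  ],
)

```text
time: 3.2
tool_pos: [0.556, -0.0561, 0.201]
tool_rot: [3.141, -0.001, 0.09]
contact_force: [0.9, -1.2, 1.0]
opening: 0.0049
```

```bash
python3 - <<'E'
from h import *
o=observe();print(o['tool_pos'],o['tool_rot'],o['qpos'],o['opening'])
a=snap("side","s2",(210,100,410,240),4)
b=snap("top","t2",(230,150,460,300),3)
E
```

```text
[ 0.55597241 -0.05606723  0.20099736] [ 3.14144898e+00 -1.44967756e-03  8.98663843e-02] [-2.37848544e-01  4.23832904e-01  1.47184075e+00  3.49009887e-04
  1.24450025e+00 -3.27826461e-01] 0.0049429334648549835
```

View pics/s2.png

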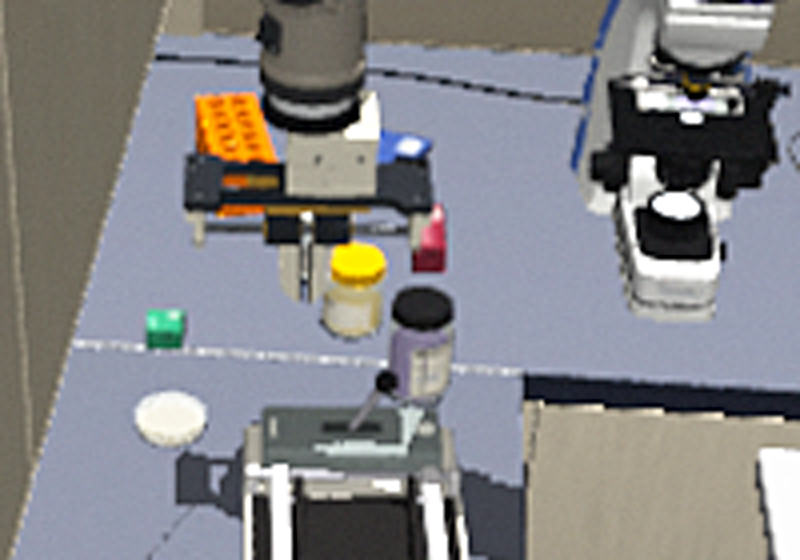

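View pics/t2.png

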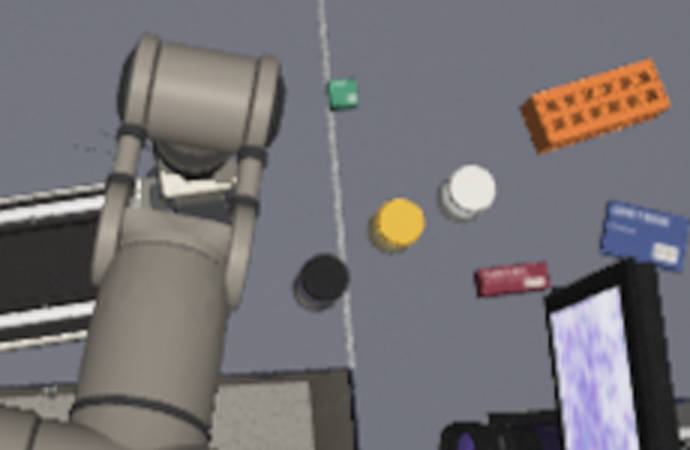

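The toggle now leans to the front, which is off, with the ball at (387,382) in the zoom. The jars have not moved. Next I'll go to the black jar.

Call:
apply_moves(
  grip_force=25,
  increments=[
    {"grip": 0.95,"linear": [-20,-30,0],"turn": [0,0,0]},
    {"grip": 0.95,"linear": [-45,-70,0],"turn": [0,0,0]},
    {"grip": 0.95,"linear": [-75,-115,0],"turn": [0,0,0]},
    {"grip": 0.95,"linear": [-100,-157,0],"turn": [0,0,0]},
    {"grip": 0.95,"linear": [-100,-157,0],"turn": [0,0,0]},
    {"grip": 0.95,"linear": [-100,-157,-10],"turn": [0,0,0]},
    {"grip": 0.95,"linear": [-100,-157,-50],"turn": [0,0,0]},
    {"grip": 0.95,"linear": [-100,-157,-90],"turn": [0,0,0]},
  ],
)

```text
time: 4.1
tool_pos: [0.455, -0.2119, 0.1084]
tool_rot: [3.141, -0.002, 0.091]
contact_force: [0.2, -0.3, -0.3]
opening: 0.0758
```

```bash
python3 - <<'E'
from h import *
a=snap("side","s3",(230,120,380,240),5)
E
```

```text
(no output)
```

View pics/s3.png

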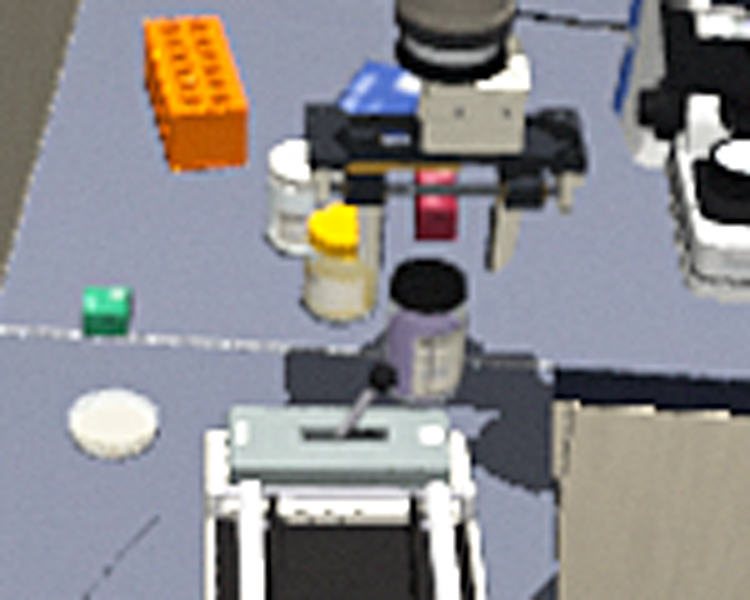

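Call:
apply_moves(
  increments=[
    {"grip": 0.95,"linear": [1,0,-20],"turn": [0,0,0]},
    {"grip": 0.95,"linear": [2,0,-40],"turn": [0,0,0]},
    {"grip": 0.95,"linear": [2,0,-60],"turn": [0,0,0]},
    {"grip": 0.95,"linear": [2,0,-60],"turn": [0,0,0]},
    {"grip": 0.3,"linear": [2,0,-60],"turn": [0,0,0]},
    {"grip": 0.3,"linear": [2,0,-60],"turn": [0,0,0]},
    {"grip": 0.3,"linear": [2,0,-60],"turn": [0,0,0]},
    {"grip": 0.3,"linear": [2,0,-60],"turn": [0,0,0]},
    {"grip": 0.3,"linear": [2,0,-60],"turn": [0,0,0]},
  ],
)

```text
time: 5.05
tool_pos: [0.4565, -0.2133, 0.0505]
tool_rot: [3.141, -0.001, 0.089]
contact_force: [0.1, 1.0, 4.3]
opening: 0.058
```

Call:
apply_moves(
  increments=[
    {"grip": 0.3,"linear": [0,0,20],"turn": [0,0,0]},
    {"grip": 0.3,"linear": [0,0,60],"turn": [0,0,0]},
    {"grip": 0.3,"linear": [0,0,110],"turn": [0,0,0]},
    {"grip": 0.3,"linear": [0,10,150],"turn": [0,0,0]},
    {"grip": 0.3,"linear": [5,40,165],"turn": [0,0,0]},
    {"grip": 0.3,"linear": [15,85,165],"turn": [0,0,0]},
    {"grip": 0.3,"linear": [25,130,165],"turn": [0,0,0]},
    {"grip": 0.3,"linear": [32,175,165],"turn": [0,0,0]},
    {"grip": 0.3,"linear": [38,220,165],"turn": [0,0,0]},
    {"grip": 0.3,"linear": [42,252,165],"turn": [0,0,0]},
  ],
)

```text
time: 6.05
tool_pos: [0.4975, 0.0415, 0.2146]
tool_rot: [-3.141, 0.001, 0.091]
contact_force: [0.6, -0.6, -1.3]
opening: 0.058
```

```bash
python3 - <<'E'
from h import *
a=snap("side","s4",(230,120,380,320),3)
E
```

```text
(no output)
```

View pics/s4.png

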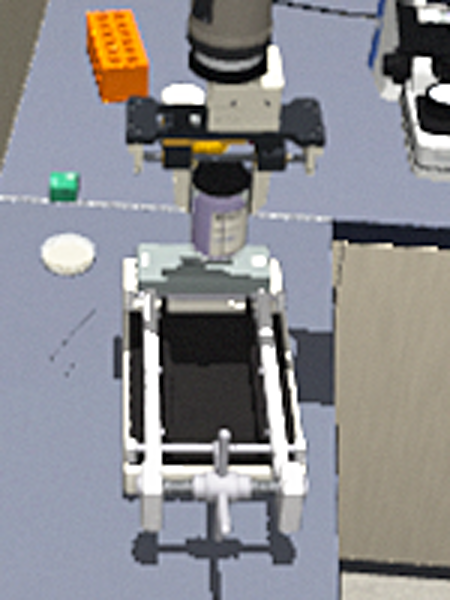

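Call:
apply_moves(
  increments=[
    {"grip": 0.3,"linear": [0,0,-30],"turn": [0,0,0]},
    {"grip": 0.3,"linear": [0,0,-65],"turn": [0,0,0]},
    {"grip": 0.3,"linear": [0,0,-95],"turn": [0,0,0]},
    {"grip": 0.3,"linear": [0,0,-110],"turn": [0,0,0]},
    {"grip": 0.3,"linear": [0,0,-116],"turn": [0,0,0]},
    {"grip": 0.3,"linear": [0,0,-120],"turn": [0,0,0]},
    {"grip": 0.3,"linear": [0,0,-121],"turn": [0,0,0]},
  ],
)

```text
time: 6.8
tool_pos: [0.4977, 0.0388, 0.0954]
tool_rot: [3.141, 0.0, 0.09]
contact_force: [-7.7, 0.0, 15.1]
opening: 0.0575
```

```bash
python3 - <<'E'
from h import *
a=snap("side","s5",(230,140,360,290),4)
E
```

```text
(no output)
```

View pics/s5.png

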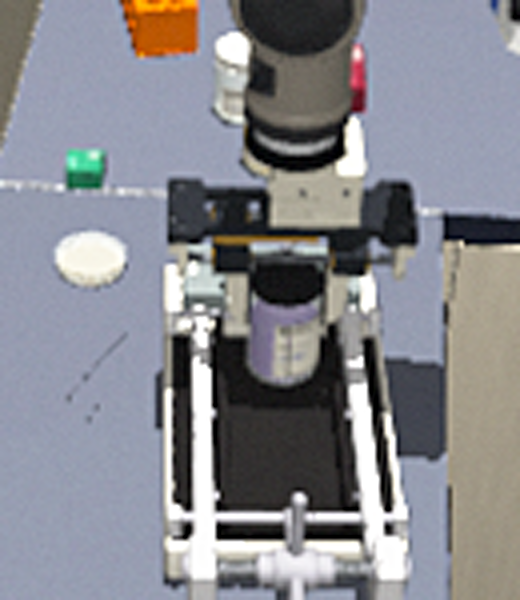

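Call:
apply_moves(
  increments=[
    {"grip": 0.9,"linear": [0,0,2],"turn": [0,0,0]},
    {"grip": 0.9,"linear": [0,0,2],"turn": [0,0,0]},
    {"grip": 0.9,"linear": [0,0,2],"turn": [0,0,0]},
    {"grip": 0.9,"linear": [0,0,5],"turn": [0,0,0]},
    {"grip": 0.9,"linear": [0,0,40],"turn": [0,0,0]},
    {"grip": 0.9,"linear": [0,0,85],"turn": [0,0,0]},
    {"grip": 0.9,"linear": [0,-30,110],"turn": [0,0,0]},
    {"grip": 0.9,"linear": [0,-75,110],"turn": [0,0,0]},
  ],
)

```text
time: 7.65
tool_pos: [0.5002, -0.0357, 0.2081]
tool_rot: [3.14, -0.008, 0.094]
contact_force: [0.7, -0.6, -0.5]
opening: 0.0831
```

```bash
python3 - <<'E'
from h import *
a=snap("side","s6",(230,140,360,290),4)
snap("top","t6",(160,150,460,300),2.6)
im=cv2.imread("pics/t6_raw.png");hsv=cv2.cvtColor(im,cv2.COLOR_BGR2HSV)
for nm,m,z in [("yellow",cv2.inRange(hsv,(18,120,120),(35,255,255)),.075),("white",cv2.inRange(hsv,(0,0,190),(180,40,255)),.075)]:
    n,l,s,ce=cv2.connectedComponentsWithStats(m)
    for i in range(1,n):
        if s[i,4]>40 and 330<ce[i][0]<410 and 190<ce[i][1]<260: print(nm,ce[i],s[i],onz("top",ce[i],z))
E
```

```text
yellow [362.70935961 223.78817734] [355 216  16  16 203] [ 0.51845347 -0.30897076  0.075     ]
white [387.21965318 212.20809249] [380 205  15  15 173] [ 0.55535587 -0.39955424  0.075     ]
```

View pics/s6.png

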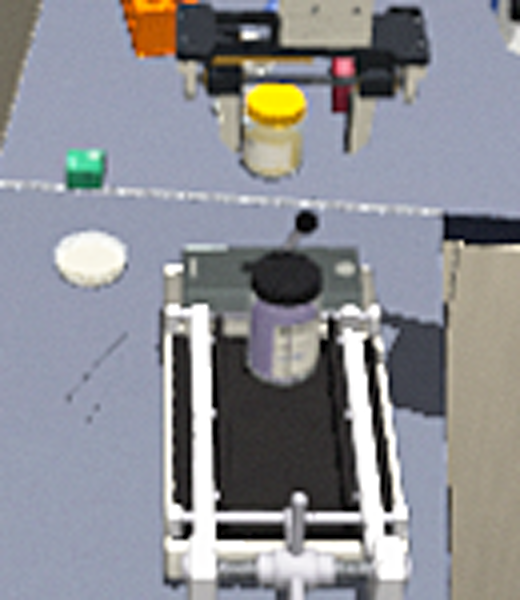

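View pics/t6.png

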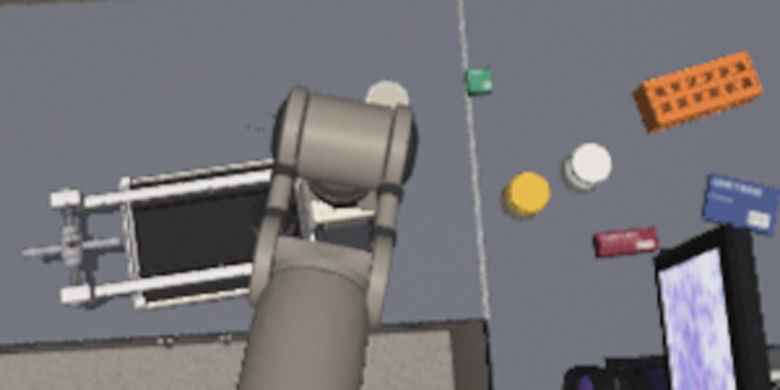

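Black stands on the deck and yellow and white have not moved. Yellow is next.

Call:
apply_moves(
  increments=[
    {"grip": 0.95,"linear": [3,-40,0],"turn": [0,0,0]},
    {"grip": 0.95,"linear": [6,-85,0],"turn": [0,0,0]},
    {"grip": 0.95,"linear": [9,-130,0],"turn": [0,0,0]},
    {"grip": 0.95,"linear": [13,-175,0],"turn": [0,0,0]},
    {"grip": 0.95,"linear": [17,-220,0],"turn": [0,0,0]},
    {"grip": 0.95,"linear": [19,-255,0],"turn": [0,0,0]},
    {"grip": 0.95,"linear": [20,-273,0],"turn": [0,0,0]},
    {"grip": 0.95,"linear": [20,-273,-30],"turn": [0,0,0]},
    {"grip": 0.95,"linear": [20,-273,-70],"turn": [0,0,0]},
    {"grip": 0.95,"linear": [20,-273,-105],"turn": [0,0,0]},
  ],
)

```text
time: 8.75
tool_pos: [0.5178, -0.3086, 0.097]
tool_rot: [-3.141, 0.0, 0.089]
contact_force: [-0.6, -0.9, 0.2]
opening: 0.087
```

```bash
python3 - <<'E'
from h import *
a=snap("side","s7",(230,100,380,220),5)
E
```

```text
(no output)
```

View pics/s7.png

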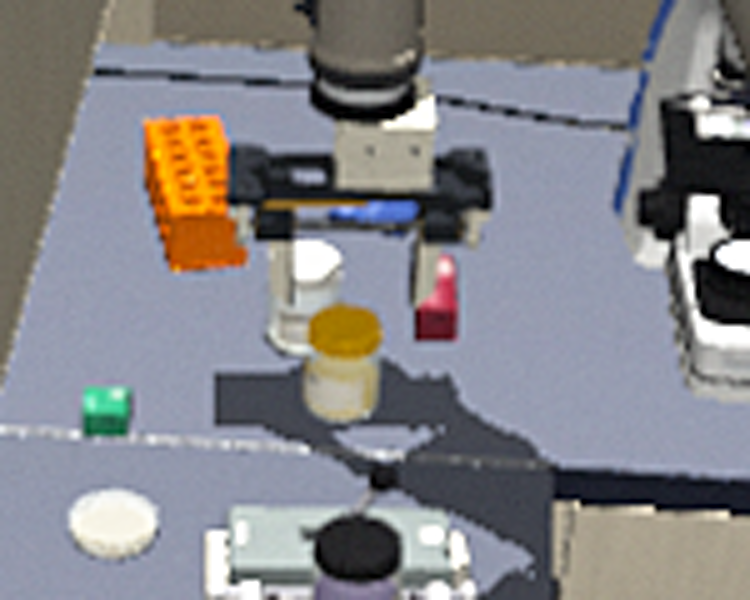

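Call:
apply_moves(
  increments=[
    {"grip": 0.95,"linear": [2,0,-20],"turn": [0,0,0]},
    {"grip": 0.95,"linear": [2,0,-45],"turn": [0,0,0]},
    {"grip": 0.95,"linear": [2,0,-61],"turn": [0,0,0]},
    {"grip": 0.95,"linear": [2,0,-61],"turn": [0,0,0]},
    {"grip": 0.3,"linear": [2,0,-61],"turn": [0,0,0]},
    {"grip": 0.3,"linear": [2,0,-61],"turn": [0,0,0]},
    {"grip": 0.3,"linear": [2,0,-61],"turn": [0,0,0]},
    {"grip": 0.3,"linear": [2,0,-61],"turn": [0,0,0]},
    {"grip": 0.3,"linear": [2,0,-61],"turn": [0,0,0]},
  ],
)

```text
time: 9.7
tool_pos: [0.5205, -0.3094, 0.0387]
tool_rot: [3.141, -0.001, 0.09]
contact_force: [0.6, -0.2, 4.1]
opening: 0.0575
```

Call:
apply_moves(
  increments=[
    {"grip": 0.3,"linear": [0,0,20],"turn": [0,0,0]},
    {"grip": 0.3,"linear": [0,0,60],"turn": [0,0,0]},
    {"grip": 0.3,"linear": [0,0,110],"turn": [0,0,0]},
    {"grip": 0.3,"linear": [0,10,150],"turn": [0,0,0]},
    {"grip": 0.3,"linear": [-3,40,182],"turn": [0,0,0]},
    {"grip": 0.3,"linear": [-6,85,182],"turn": [0,0,0]},
    {"grip": 0.3,"linear": [-9,130,182],"turn": [0,0,0]},
    {"grip": 0.3,"linear": [-12,175,182],"turn": [0,0,0]},
    {"grip": 0.3,"linear": [-15,220,182],"turn": [0,0,0]},
    {"grip": 0.3,"linear": [-18,260,182],"turn": [0,0,0]},
  ],
)

```text
time: 10.7
tool_pos: [0.5012, -0.047, 0.2197]
tool_rot: [-3.141, 0.0, 0.09]
contact_force: [0.5, 0.6, -2.2]
opening: 0.0575
```

Call:
apply_moves(
  increments=[
    {"grip": 0.3,"linear": [-3,45,0],"turn": [0,0,0]},
    {"grip": 0.3,"linear": [-6,90,0],"turn": [0,0,0]},
    {"grip": 0.3,"linear": [-9,130,0],"turn": [0,0,0]},
    {"grip": 0.3,"linear": [-11,163,0],"turn": [0,0,0]},
    {"grip": 0.3,"linear": [-11,163,0],"turn": [0,0,0]},
    {"grip": 0.3,"linear": [-11,163,0],"turn": [0,0,0]},
  ],
)

```text
time: 11.3
tool_pos: [0.4906, 0.1143, 0.2196]
tool_rot: [3.141, 0.001, 0.092]
contact_force: [0.7, -0.9, -1.5]
opening: 0.0579
```

```bash
python3 - <<'E'
from h import *
a=snap("side","s8",(230,120,380,320),3)
E
```

```text
(no output)
```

View pics/s8.png

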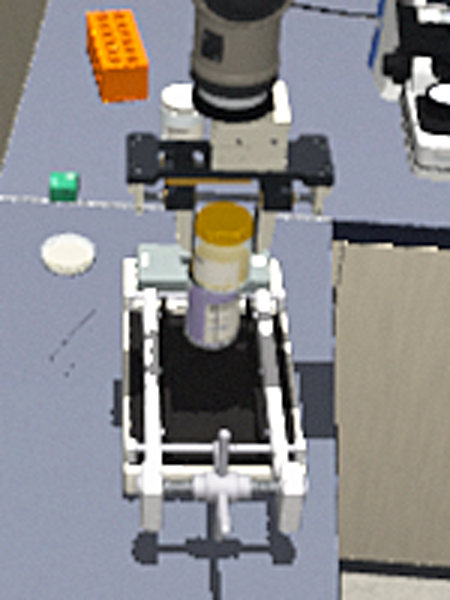

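Call:
apply_moves(
  increments=[
    {"grip": 0.3,"linear": [0,0,-40],"turn": [0,0,0]},
    {"grip": 0.3,"linear": [0,0,-80],"turn": [0,0,0]},
    {"grip": 0.3,"linear": [0,0,-110],"turn": [0,0,0]},
    {"grip": 0.3,"linear": [0,0,-125],"turn": [0,0,0]},
    {"grip": 0.3,"linear": [0,0,-132],"turn": [0,0,0]},
    {"grip": 0.3,"linear": [0,0,-137],"turn": [0,0,0]},
    {"grip": 0.3,"linear": [0,0,-137],"turn": [0,0,0]},
  ],
)

```text
time: 12.05
tool_pos: [0.4917, 0.1132, 0.0836]
tool_rot: [3.141, -0.001, 0.089]
contact_force: [-0.6, -0.3, -2.4]
opening: 0.0581
```

Call:
apply_moves(
  increments=[
    {"grip": 0.9,"linear": [0,0,2],"turn": [0,0,0]},
    {"grip": 0.9,"linear": [0,0,2],"turn": [0,0,0]},
    {"grip": 0.9,"linear": [0,0,2],"turn": [0,0,0]},
    {"grip": 0.9,"linear": [0,0,5],"turn": [0,0,0]},
    {"grip": 0.9,"linear": [0,0,40],"turn": [0,0,0]},
    {"grip": 0.9,"linear": [0,0,85],"turn": [0,0,0]},
    {"grip": 0.9,"linear": [0,-20,125],"turn": [0,0,0]},
    {"grip": 0.9,"linear": [0,-60,130],"turn": [0,0,0]},
    {"grip": 0.9,"linear": [0,-105,130],"turn": [0,0,0]},
    {"grip": 0.9,"linear": [0,-150,130],"turn": [0,0,0]},
  ],
)

```text
time: 13.05
tool_pos: [0.491, -0.0373, 0.2137]
tool_rot: [3.141, -0.002, 0.091]
contact_force: [1.2, -0.1, -0.9]
opening: 0.0827
```

```bash
python3 - <<'E'
from h import *
a=snap("side","s9",(230,100,360,280),3.2)
snap("top","t9",(160,150,460,300),2.6)
im=cv2.imread("pics/t9_raw.png");hsv=cv2.cvtColor(im,cv2.COLOR_BGR2HSV)
for nm,m,z in [("white",cv2.inRange(hsv,(0,0,190),(180,40,255)),.075)]:
    n,l,s,ce=cv2.connectedComponentsWithStats(m)
    for i in range(1,n):
        if s[i,4]>40 and 330<ce[i][0]<410 and 190<ce[i][1]<260: print(nm,ce[i],s[i],onz("top",ce[i],z))
E
```

```text
white [387.23255814 212.16860465] [380 205  15  15 172] [ 0.55549588 -0.3996149   0.075     ]
```

View pics/s9.png

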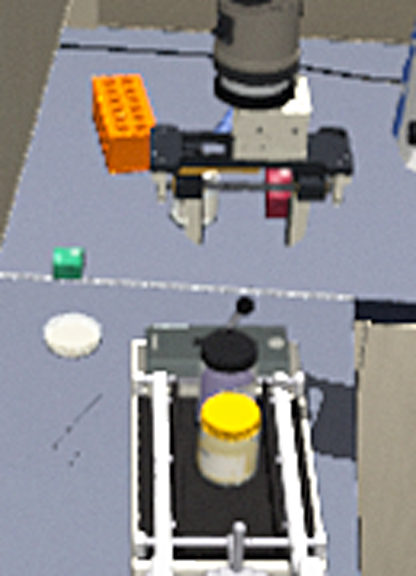

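View pics/t9.png

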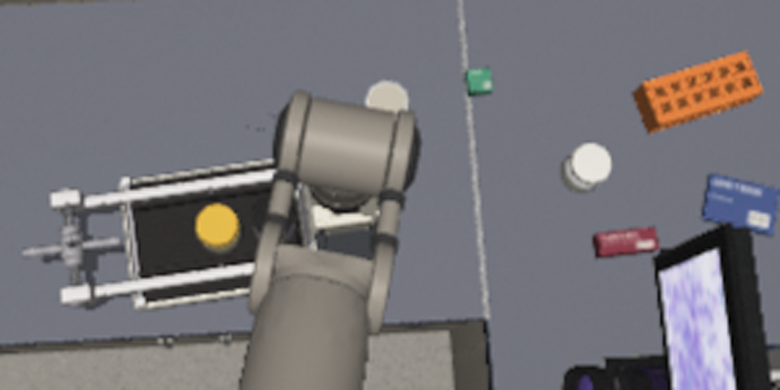

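Black and yellow stand on the deck. White is last, and I'll approach it low to keep clear of the monitor.

Call:
apply_moves(
  increments=[
    {"grip": 0.95,"linear": [8,-40,0],"turn": [0,0,0]},
    {"grip": 0.95,"linear": [18,-85,-10],"turn": [0,0,0]},
    {"grip": 0.95,"linear": [26,-130,-40],"turn": [0,0,0]},
    {"grip": 0.95,"linear": [36,-175,-70],"turn": [0,0,0]},
    {"grip": 0.95,"linear": [46,-220,-90],"turn": [0,0,0]},
    {"grip": 0.95,"linear": [56,-265,-90],"turn": [0,0,0]},
    {"grip": 0.95,"linear": [60,-290,-90],"turn": [0,0,0]},
  ],
)

```text
time: 13.85
tool_pos: [0.5512, -0.3283, 0.1212]
tool_rot: [-3.141, 0.001, 0.089]
contact_force: [-0.0, 0.2, 0.4]
opening: 0.0872
```

```bash
python3 - <<'E'
from h import *
a=snap("side","s10",(200,0,480,240),2)
b=snap("top","t10",(230,150,530,420),2)
cv2.imwrite("pics/b10.png",cv2.resize(np.hstack([a[:480],cv2.resize(b,(533,480))]),(800,352)))
print(observe()['qpos'])
E
```

```text
[-6.57695188e-01  6.44562071e-01  1.31703650e+00 -5.73584350e-04
  1.17914613e+00 -7.43660409e-01]
```

View pics/b10.png

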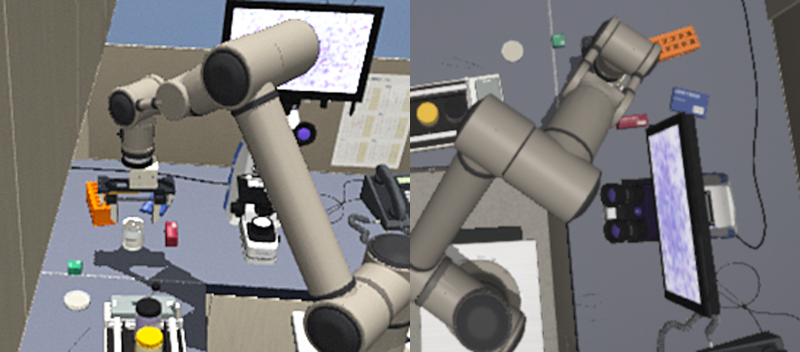

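Call:
apply_moves(
  increments=[
    {"grip": 0.95,"linear": [2,-25,0],"turn": [0,0,0]},
    {"grip": 0.95,"linear": [4,-50,0],"turn": [0,0,0]},
    {"grip": 0.95,"linear": [6,-73,0],"turn": [0,0,0]},
    {"grip": 0.95,"linear": [6,-73,-10],"turn": [0,0,0]},
    {"grip": 0.95,"linear": [6,-73,-20],"turn": [0,0,0]},
  ],
)

```text
time: 14.45
tool_pos: [0.5572, -0.3977, 0.1021]
tool_rot: [-3.141, -0.0, 0.09]
contact_force: [-0.5, 0.7, -0.7]
opening: 0.0873
```

```bash
python3 - <<'E'
from h import *
a=snap("side","s11",(200,0,480,240),2)
b=snap("top","t11",(230,150,530,420),2)
cv2.imwrite("pics/b11.png",cv2.resize(np.hstack([a[:480],cv2.resize(b,(533,480))]),(800,352)))
E
```

```text
(no output)
```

View pics/b11.png

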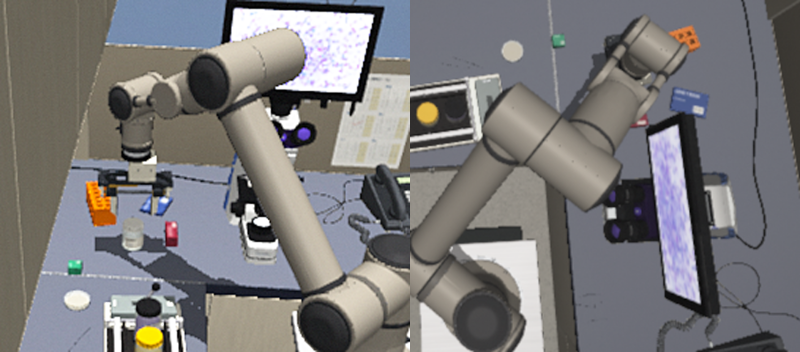

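Call:
apply_moves(
  increments=[
    {"grip": 0.9,"linear": [0,0,-20],"turn": [0,0,0]},
    {"grip": 0.9,"linear": [0,0,-45],"turn": [0,0,0]},
    {"grip": 0.9,"linear": [0,0,-65],"turn": [0,0,0]},
    {"grip": 0.9,"linear": [0,0,-65],"turn": [0,0,0]},
    {"grip": 0.3,"linear": [0,0,-65],"turn": [0,0,0]},
    {"grip": 0.3,"linear": [0,0,-65],"turn": [0,0,0]},
    {"grip": 0.3,"linear": [0,0,-65],"turn": [0,0,0]},
    {"grip": 0.3,"linear": [0,0,-65],"turn": [0,0,0]},
    {"grip": 0.3,"linear": [0,0,-65],"turn": [0,0,0]},
  ],
)

```text
time: 15.45
tool_pos: [0.5575, -0.3994, 0.039]
tool_rot: [3.14, -0.001, 0.09]
contact_force: [0.5, 1.0, 5.4]
opening: 0.0577
```

Call:
apply_moves(
  increments=[
    {"grip": 0.3,"linear": [0,0,20],"turn": [0,0,0]},
    {"grip": 0.3,"linear": [0,5,55],"turn": [0,0,0]},
    {"grip": 0.3,"linear": [-4,30,80],"turn": [0,0,0]},
    {"grip": 0.3,"linear": [-8,65,105],"turn": [0,0,0]},
    {"grip": 0.3,"linear": [-12,100,130],"turn": [0,0,0]},
    {"grip": 0.3,"linear": [-17,135,155],"turn": [0,0,0]},
    {"grip": 0.3,"linear": [-22,175,180],"turn": [0,0,0]},
    {"grip": 0.3,"linear": [-27,215,190],"turn": [0,0,0]},
    {"grip": 0.3,"linear": [-32,260,190],"turn": [0,0,0]},
    {"grip": 0.3,"linear": [-37,300,190],"turn": [0,0,0]},
  ],
)

```text
time: 16.45
tool_pos: [0.5194, -0.0972, 0.2281]
tool_rot: [-3.141, -0.001, 0.089]
contact_force: [0.2, -0.1, -2.2]
opening: 0.0575
```

Call:
apply_moves(
  increments=[
    {"grip": 0.3,"linear": [-5,45,0],"turn": [0,0,0]},
    {"grip": 0.3,"linear": [-10,90,0],"turn": [0,0,0]},
    {"grip": 0.3,"linear": [-15,135,0],"turn": [0,0,0]},
    {"grip": 0.3,"linear": [-21,180,0],"turn": [0,0,0]},
    {"grip": 0.3,"linear": [-27,225,0],"turn": [0,0,0]},
    {"grip": 0.3,"linear": [-32,265,0],"turn": [0,0,0]},
    {"grip": 0.3,"linear": [-36,288,0],"turn": [0,0,0]},
    {"grip": 0.3,"linear": [-36,288,0],"turn": [0,0,0]},
    {"grip": 0.3,"linear": [-36,288,-30],"turn": [0,0,0]},
    {"grip": 0.3,"linear": [-36,288,-60],"turn": [0,0,0]},
  ],
)

```text
time: 17.45
tool_pos: [0.4845, 0.1886, 0.1675]
tool_rot: [3.141, -0.002, 0.09]
contact_force: [0.3, 0.5, -2.4]
opening: 0.0575
```

```bash
python3 - <<'E'
from h import *
a=snap("side","s12",(230,120,380,320),3)
E
```

```text
(no output)
```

View pics/s12.png

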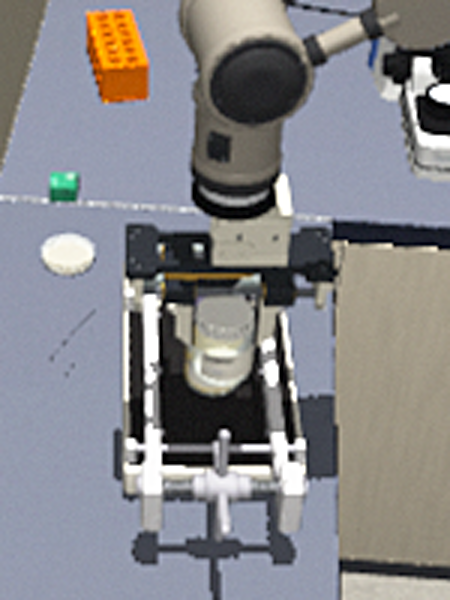

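Call:
apply_moves(
  increments=[
    {"grip": 0.3,"linear": [0,0,-30],"turn": [0,0,0]},
    {"grip": 0.3,"linear": [0,0,-55],"turn": [0,0,0]},
    {"grip": 0.3,"linear": [0,0,-72],"turn": [0,0,0]},
    {"grip": 0.3,"linear": [0,0,-80],"turn": [0,0,0]},
    {"grip": 0.3,"linear": [0,0,-84],"turn": [0,0,0]},
    {"grip": 0.3,"linear": [0,0,-84],"turn": [0,0,0]},
  ],
)

```text
time: 18.1
tool_pos: [0.4845, 0.1887, 0.0846]
tool_rot: [3.142, -0.001, 0.089]
contact_force: [-0.4, -1.3, -2.4]
opening: 0.0578
```

Call:
apply_moves(
  increments=[
    {"grip": 0.9,"linear": [0,0,1],"turn": [0,0,0]},
    {"grip": 0.9,"linear": [0,0,1],"turn": [0,0,0]},
    {"grip": 0.9,"linear": [0,0,1],"turn": [0,0,0]},
    {"grip": 0.9,"linear": [0,0,5],"turn": [0,0,0]},
    {"grip": 0.9,"linear": [0,0,40],"turn": [0,0,0]},
    {"grip": 0.9,"linear": [0,0,85],"turn": [0,0,0]},
    {"grip": 0.5,"linear": [0,0,130],"turn": [0,0,0]},
    {"grip": 0,"linear": [-20,20,150],"turn": [0,0,0]},
    {"grip": 0,"linear": [-60,20,150],"turn": [0,0,0]},
    {"grip": 0,"linear": [-100,20,150],"turn": [0,0,0]},
  ],
)

```text
time: 19.1
tool_pos: [0.3833, 0.2092, 0.2346]
tool_rot: [-3.141, -0.002, 0.09]
contact_force: [-0.9, 0.4, -0.3]
opening: 0.0549
```

```bash
python3 - <<'E'
from h import *
a=snap("side","s13",(230,140,380,320),3)
b=snap("top","t13",(160,180,330,300),4)
E
```

```text
(no output)
```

View pics/s13.png

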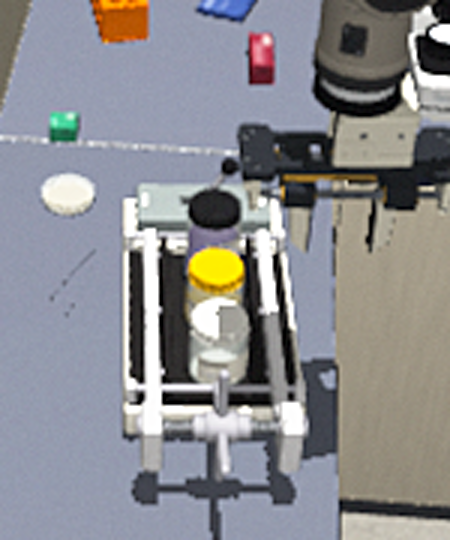

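View pics/t13.png

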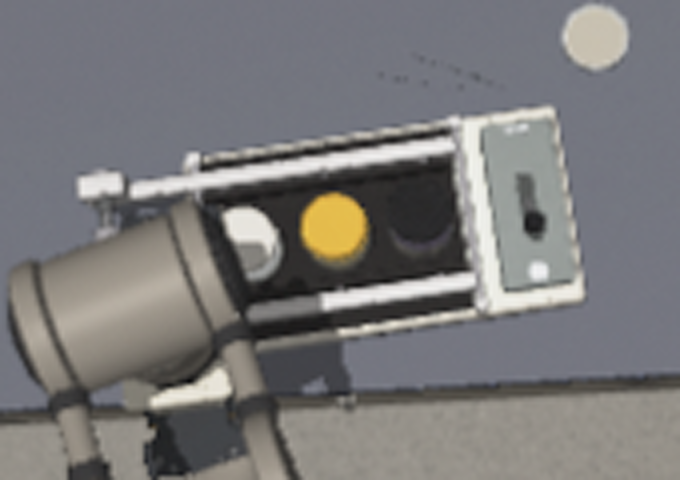

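All three jars stand upright in a row between the bars. Next is the first spoke push, so I'll pre-position behind the spoke.

Call:
apply_moves(
  increments=[
    {"grip": 0,"linear": [30,10,0],"turn": [0,0,0]},
    {"grip": 0,"linear": [65,20,0],"turn": [0,0,0]},
    {"grip": 0,"linear": [96,28,0],"turn": [0,0,0]},
    {"grip": 0,"linear": [96,28,0],"turn": [0,0,0]},
    {"grip": 0,"linear": [96,28,-30],"turn": [0,0,0]},
    {"grip": 0,"linear": [96,28,-65],"turn": [0,0,0]},
    {"grip": 0,"linear": [96,28,-95],"turn": [0,0,0]},
    {"grip": 0,"linear": [96,28,-110],"turn": [0,0,0]},
    {"grip": 0,"linear": [96,28,-110],"turn": [0,0,0]},
    {"grip": 0,"linear": [96,28,-110],"turn": [0,0,0]},
  ],
)

```text
time: 20.2
tool_pos: [0.4802, 0.2369, 0.1244]
tool_rot: [-3.141, -0.0, 0.09]
contact_force: [-0.2, -0.1, 0.7]
opening: 0.0003
```

```bash
python3 - <<'E'
from h import *
a=snap("side","s14",(230,140,380,320),3)
E
```

```text
(no output)
```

View pics/s14.png

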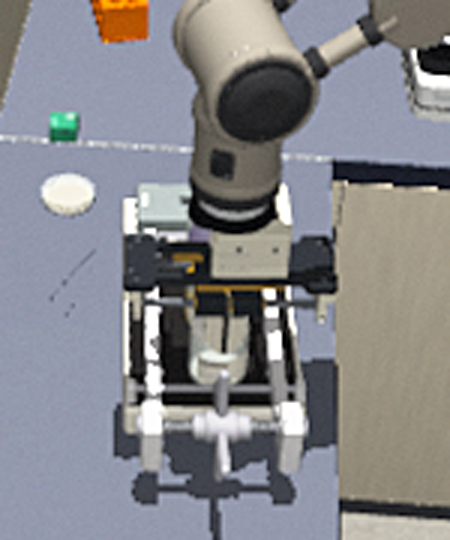

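The finger is closed, behind the up-spoke and in front of the white jar. Pushing now.

Call:
apply_moves(
  increments=[
    {"grip": 0,"linear": [-1,10,0],"turn": [0,0,0]},
    {"grip": 0,"linear": [-2,21,8],"turn": [0,0,0]},
    {"grip": 0,"linear": [-3,32,13],"turn": [0,0,0]},
    {"grip": 0,"linear": [-4,45,16],"turn": [0,0,0]},
    {"grip": 0,"linear": [-5,56,16],"turn": [0,0,0]},
    {"grip": 0,"linear": [-6,66,15],"turn": [0,0,0]},
    {"grip": 0,"linear": [-7,76,12],"turn": [0,0,0]},
    {"grip": 0,"linear": [-8,85,8],"turn": [0,0,0]},
    {"grip": 0,"linear": [-8,92,3],"turn": [0,0,0]},
    {"grip": 0,"linear": [-8,92,3],"turn": [0,0,0]},
  ],
)

```text
time: 21.25
tool_pos: [0.4713, 0.3297, 0.1254]
tool_rot: [3.141, 0.002, 0.09]
contact_force: [1.2, -0.6, 1.7]
opening: 0.0002
```

```bash
python3 - <<'E'
from h import *
a=snap("side","s15",(260,220,350,320),6)
b=snap("top","t15",(160,200,260,290),5)
E
```

```text
(no output)
```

View pics/s15.png

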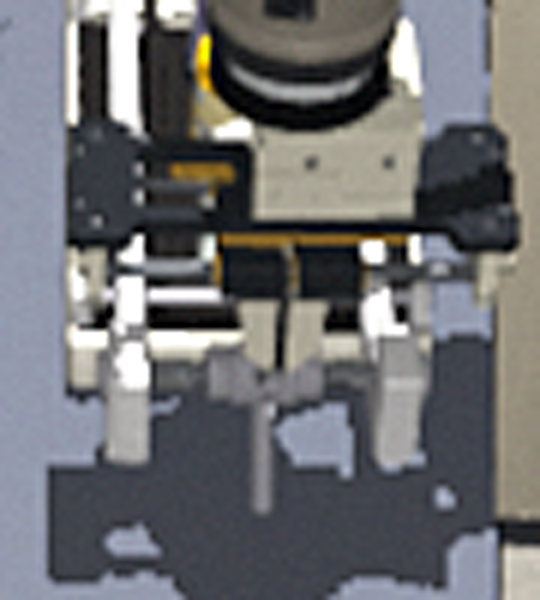

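Call:
apply_moves(
  increments=[
    {"grip": 0,"linear": [0,-4,10],"turn": [0,0,0]},
    {"grip": 0,"linear": [0,-4,42],"turn": [0,0,0]},
    {"grip": 0,"linear": [2,-25,45],"turn": [0,0,0]},
    {"grip": 0,"linear": [5,-60,45],"turn": [0,0,0]},
    {"grip": 0,"linear": [8,-92,45],"turn": [0,0,0]},
    {"grip": 0,"linear": [8,-92,45],"turn": [0,0,0]},
  ],
)

```text
time: 21.95
tool_pos: [0.4803, 0.2335, 0.1726]
tool_rot: [3.141, -0.0, 0.086]
contact_force: [-0.6, 0.4, -0.3]
opening: 0.0006
```

```bash
python3 - <<'E'
from h import *
a=snap("side","s16",(260,220,350,320),6)
S=cv2.imread("pics/s16.png")
def dr(im,n,o,s,q,col):
  for k in range(4):
    l=q+k*np.pi/2;w=W(0,190+65*np.sin(l),90+65*np.cos(l));u=(proj(n,w)[0]-o+.5)*s
    cv2.circle(im,tuple(int(v) for v in u),3,col,-1);cv2.putText(im,str(k),tuple(int(v)+4 for v in u),0,.4,col)
dr(S,"side",[260,220],6,2.42,(0,0,255));dr(S,"side",[260,220],6,2.2,(0,255,0))
cv2.imwrite("pics/s16.png",S)
E
```

```text
(no output)
```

View pics/s16.png

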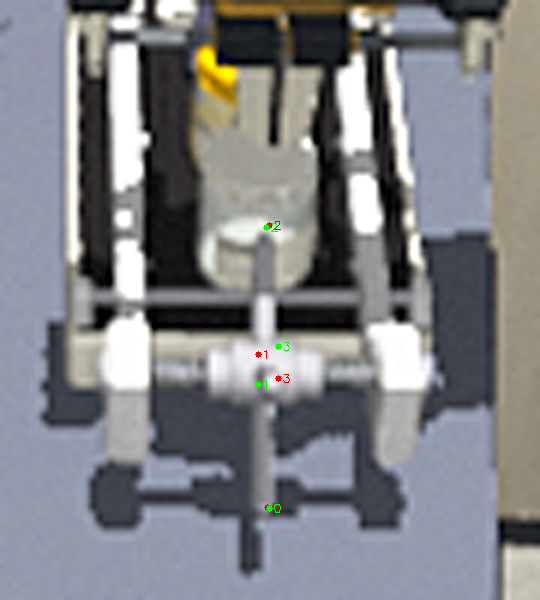

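The spoke end shows end-on at (268,380) in the overlay, which matches q at about 2.42 as planned. Push 2 next.

Call:
apply_moves(
  increments=[
    {"grip": 0,"linear": [0,0,-25],"turn": [0,0,0]},
    {"grip": 0,"linear": [0,0,-48],"turn": [0,0,0]},
    {"grip": 0,"linear": [0,0,-48],"turn": [0,0,0]},
  ],
)

```text
time: 22.3
tool_pos: [0.4781, 0.237, 0.1215]
tool_rot: [3.141, 0.005, 0.09]
contact_force: [-0.4, -0.7, 0.8]
opening: 0.0002
```

Call:
apply_moves(
  increments=[
    {"grip": 0,"linear": [-1,10,0],"turn": [0,0,0]},
    {"grip": 0,"linear": [-2,21,8],"turn": [0,0,0]},
    {"grip": 0,"linear": [-3,32,13],"turn": [0,0,0]},
    {"grip": 0,"linear": [-4,45,16],"turn": [0,0,0]},
    {"grip": 0,"linear": [-5,56,16],"turn": [0,0,0]},
    {"grip": 0,"linear": [-6,66,15],"turn": [0,0,0]},
    {"grip": 0,"linear": [-7,76,12],"turn": [0,0,0]},
    {"grip": 0,"linear": [-8,85,8],"turn": [0,0,0]},
    {"grip": 0,"linear": [-8,92,3],"turn": [0,0,0]},
    {"grip": 0,"linear": [-8,92,3],"turn": [0,0,0]},
  ],
)

```text
time: 23.3
tool_pos: [0.471, 0.3297, 0.1253]
tool_rot: [3.141, 0.002, 0.09]
contact_force: [-0.1, -1.3, 2.0]
opening: 0.0006
```

Call:
apply_moves(
  increments=[
    {"grip": 0,"linear": [0,-4,10],"turn": [0,0,0]},
    {"grip": 0,"linear": [0,-4,42],"turn": [0,0,0]},
    {"grip": 0,"linear": [2,-25,45],"turn": [0,0,0]},
    {"grip": 0,"linear": [5,-60,45],"turn": [0,0,0]},
    {"grip": 0,"linear": [8,-92,45],"turn": [0,0,0]},
    {"grip": 0,"linear": [8,-92,45],"turn": [0,0,0]},
  ],
)

```text
time: 23.9
tool_pos: [0.4801, 0.2335, 0.1723]
tool_rot: [3.141, 0.001, 0.086]
contact_force: [-0.8, -0.4, 0.1]
opening: 0.0003
```

```bash
cat >> h.py <<'E'
def spk(name,qs):
  snap("side",name,(260,220,350,320),6)
  S=cv2.imread(f"pics/{name}.png")
  for q,col in zip(qs,((0,0,255),(0,255,0),(255,0,0))):
   for k in range(4):
    l=q+k*np.pi/2;w=W(0,190+65*np.sin(l),90+65*np.cos(l));u=(proj("side",w)[0]-[260,220]+.5)*6
    cv2.circle(S,tuple(int(v) for v in u),3,col,-1);cv2.putText(S,str(k),tuple(int(v)+4 for v in u),0,.4,col)
  cv2.imwrite(f"pics/{name}.png",S)
E
python3 -c "
from h import *
spk('s17',(3.99,3.7))"
```

```text
(no output)
```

View pics/s17.png

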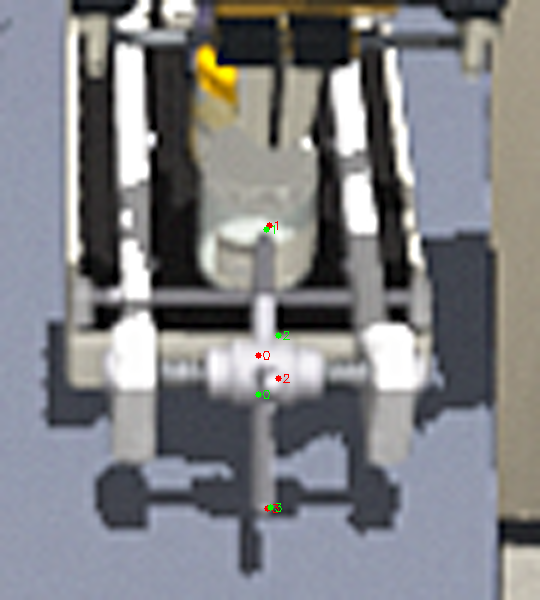

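Push 2 worked: the bars moved in and q is about 3.99. I'll repeat it.

Call:
apply_moves(
  increments=[
    {"grip": 0,"linear": [0,0,-25],"turn": [0,0,0]},
    {"grip": 0,"linear": [0,0,-48],"turn": [0,0,0]},
    {"grip": 0,"linear": [0,0,-48],"turn": [0,0,0]},
  ],
)

```text
time: 24.25
tool_pos: [0.478, 0.237, 0.1214]
tool_rot: [3.141, 0.006, 0.09]
contact_force: [-0.6, -0.6, 0.0]
opening: 0.0005
```

Call:
apply_moves(
  increments=[
    {"grip": 0,"linear": [-1,10,0],"turn": [0,0,0]},
    {"grip": 0,"linear": [-2,21,8],"turn": [0,0,0]},
    {"grip": 0,"linear": [-3,32,13],"turn": [0,0,0]},
    {"grip": 0,"linear": [-4,45,16],"turn": [0,0,0]},
    {"grip": 0,"linear": [-5,56,16],"turn": [0,0,0]},
    {"grip": 0,"linear": [-6,66,15],"turn": [0,0,0]},
    {"grip": 0,"linear": [-7,76,12],"turn": [0,0,0]},
    {"grip": 0,"linear": [-8,85,8],"turn": [0,0,0]},
    {"grip": 0,"linear": [-8,92,3],"turn": [0,0,0]},
    {"grip": 0,"linear": [-8,92,3],"turn": [0,0,0]},
  ],
)

```text
time: 25.25
tool_pos: [0.471, 0.3297, 0.1253]
tool_rot: [3.141, 0.002, 0.091]
contact_force: [-0.5, -0.6, 0.8]
opening: 0.0004
```

Call:
apply_moves(
  increments=[
    {"grip": 0,"linear": [0,-4,10],"turn": [0,0,0]},
    {"grip": 0,"linear": [0,-4,42],"turn": [0,0,0]},
    {"grip": 0,"linear": [2,-25,45],"turn": [0,0,0]},
    {"grip": 0,"linear": [5,-60,45],"turn": [0,0,0]},
    {"grip": 0,"linear": [8,-92,45],"turn": [0,0,0]},
    {"grip": 0,"linear": [8,-92,45],"turn": [0,0,0]},
  ],
)

```text
time: 25.85
tool_pos: [0.4801, 0.2335, 0.1723]
tool_rot: [3.141, 0.001, 0.086]
contact_force: [-0.1, 0.4, 0.0]
opening: 0.0006
```

Call:
apply_moves(
  increments=[
    {"grip": 0,"linear": [0,0,-25],"turn": [0,0,0]},
    {"grip": 0,"linear": [0,0,-48],"turn": [0,0,0]},
    {"grip": 0,"linear": [0,0,-48],"turn": [0,0,0]},
  ],
)

```text
time: 26.15
tool_pos: [0.4781, 0.2365, 0.1215]
tool_rot: [3.141, 0.006, 0.089]
contact_force: [0.3, 0.3, -0.4]
opening: 0.0001
```

Call:
apply_moves(
  increments=[
    {"grip": 0,"linear": [-1,10,0],"turn": [0,0,0]},
    {"grip": 0,"linear": [-2,21,8],"turn": [0,0,0]},
    {"grip": 0,"linear": [-3,32,13],"turn": [0,0,0]},
    {"grip": 0,"linear": [-4,45,16],"turn": [0,0,0]},
    {"grip": 0,"linear": [-5,56,16],"turn": [0,0,0]},
    {"grip": 0,"linear": [-6,66,15],"turn": [0,0,0]},
    {"grip": 0,"linear": [-7,76,12],"turn": [0,0,0]},
    {"grip": 0,"linear": [-8,85,8],"turn": [0,0,0]},
    {"grip": 0,"linear": [-8,92,3],"turn": [0,0,0]},
    {"grip": 0,"linear": [-8,92,3],"turn": [0,0,0]},
  ],
)

```text
time: 27.15
tool_pos: [0.471, 0.3297, 0.1253]
tool_rot: [3.141, 0.002, 0.091]
contact_force: [0.3, -0.5, 1.2]
opening: 0.0005
```

Call:
apply_moves(
  increments=[
    {"grip": 0,"linear": [0,-4,10],"turn": [0,0,0]},
    {"grip": 0,"linear": [0,-4,42],"turn": [0,0,0]},
    {"grip": 0,"linear": [2,-25,45],"turn": [0,0,0]},
    {"grip": 0,"linear": [5,-60,45],"turn": [0,0,0]},
    {"grip": 0,"linear": [8,-92,45],"turn": [0,0,0]},
    {"grip": 0,"linear": [8,-92,45],"turn": [0,0,0]},
  ],
)

```text
time: 27.75
tool_pos: [0.48, 0.2335, 0.1723]
tool_rot: [3.141, 0.001, 0.086]
contact_force: [-1.2, -0.0, 0.5]
opening: 0.0007
```

```bash
python3 -c "
from h import *
spk('s18',(7.13,6.8))"
```

```text
(no output)
```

View pics/s18.png

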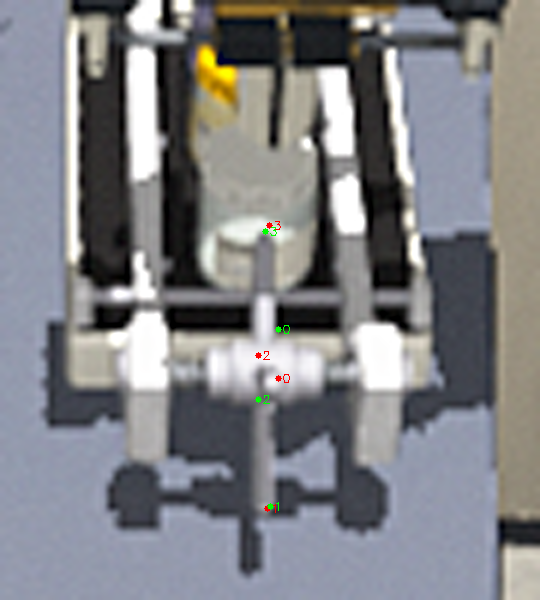

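q is about 7.13. The next push passes the point where the linings touch the jars, so I'll check the force.

Call:
apply_moves(
  increments=[
    {"grip": 0,"linear": [0,0,-25],"turn": [0,0,0]},
    {"grip": 0,"linear": [0,0,-48],"turn": [0,0,0]},
    {"grip": 0,"linear": [0,0,-48],"turn": [0,0,0]},
  ],
)

```text
time: 28.1
tool_pos: [0.478, 0.237, 0.1213]
tool_rot: [3.141, 0.006, 0.09]
contact_force: [-0.6, -0.4, 0.5]
opening: 0.0006
```

Call:
apply_moves(
  increments=[
    {"grip": 0,"linear": [-1,10,0],"turn": [0,0,0]},
    {"grip": 0,"linear": [-2,21,8],"turn": [0,0,0]},
    {"grip": 0,"linear": [-3,32,13],"turn": [0,0,0]},
    {"grip": 0,"linear": [-4,45,16],"turn": [0,0,0]},
    {"grip": 0,"linear": [-5,56,16],"turn": [0,0,0]},
    {"grip": 0,"linear": [-6,66,15],"turn": [0,0,0]},
    {"grip": 0,"linear": [-7,76,12],"turn": [0,0,0]},
  ],
)

```text
time: 28.8
tool_pos: [0.4732, 0.3142, 0.1362]
tool_rot: [-3.141, -0.001, 0.09]
contact_force: [2.0, -2.1, 3.0]
opening: 0.0001
```

Call:
apply_moves(
  increments=[
    {"grip": 0,"linear": [0,4,-2],"turn": [0,0,0]},
    {"grip": 0,"linear": [-1,9,-4],"turn": [0,0,0]},
    {"grip": 0,"linear": [-1,13,-7],"turn": [0,0,0]},
    {"grip": 0,"linear": [-1,16,-9],"turn": [0,0,0]},
    {"grip": 0,"linear": [-1,16,-9],"turn": [0,0,0]},
  ],
)

```text
time: 29.3
tool_pos: [0.4715, 0.329, 0.126]
tool_rot: [3.141, 0.002, 0.09]
contact_force: [-1.4, -1.1, 0.9]
opening: 0.0002
```

Call:
apply_moves(
  increments=[
    {"grip": 0,"linear": [0,-4,10],"turn": [0,0,0]},
    {"grip": 0,"linear": [0,-4,42],"turn": [0,0,0]},
    {"grip": 0,"linear": [2,-25,45],"turn": [0,0,0]},
    {"grip": 0,"linear": [5,-60,45],"turn": [0,0,0]},
    {"grip": 0,"linear": [8,-92,45],"turn": [0,0,0]},
    {"grip": 0,"linear": [8,-92,45],"turn": [0,0,0]},
  ],
)

```text
time: 29.9
tool_pos: [0.4803, 0.2338, 0.1725]
tool_rot: [3.141, -0.0, 0.086]
contact_force: [-0.5, -1.0, -0.3]
opening: 0.0003
```

```bash
python3 -c "
from h import *
spk('s19',(8.70,8.4))"
```

```text
(no output)
```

View pics/s19.png

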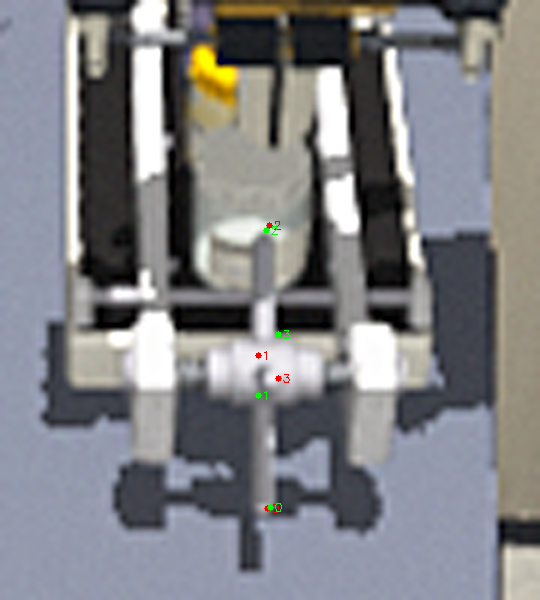

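q is about 8.70. Last push, to the end of the thread at a lean of 0.525, slower near the end.

Call:
apply_moves(
  increments=[
    {"grip": 0,"linear": [0,0,-25],"turn": [0,0,0]},
    {"grip": 0,"linear": [0,0,-48],"turn": [0,0,0]},
    {"grip": 0,"linear": [0,0,-48],"turn": [0,0,0]},
  ],
)

```text
time: 30.25
tool_pos: [0.4781, 0.2371, 0.1214]
tool_rot: [3.141, 0.005, 0.09]
contact_force: [-0.3, -0.1, 0.5]
opening: 0.0003
```

Call:
apply_moves(
  increments=[
    {"grip": 0,"linear": [-1,10,0],"turn": [0,0,0]},
    {"grip": 0,"linear": [-2,21,8],"turn": [0,0,0]},
    {"grip": 0,"linear": [-3,32,13],"turn": [0,0,0]},
    {"grip": 0,"linear": [-4,45,16],"turn": [0,0,0]},
    {"grip": 0,"linear": [-5,56,16],"turn": [0,0,0]},
    {"grip": 0,"linear": [-6,66,15],"turn": [0,0,0]},
  ],
)

```text
time: 30.85
tool_pos: [0.4748, 0.3044, 0.1402]
tool_rot: [-3.141, -0.003, 0.09]
contact_force: [2.3, -3.3, 3.6]
opening: 0.0004
```

Call:
apply_moves(
  increments=[
    {"grip": 0,"linear": [0,3,0],"turn": [0,0,0]},
    {"grip": 0,"linear": [0,6,-1],"turn": [0,0,0]},
    {"grip": 0,"linear": [-1,9,-2],"turn": [0,0,0]},
    {"grip": 0,"linear": [-1,10,-3],"turn": [0,0,0]},
    {"grip": 0,"linear": [-1,10,-3],"turn": [0,0,0]},
  ],
)

```text
time: 31.35
tool_pos: [0.4727, 0.3129, 0.1354]
tool_rot: [3.141, 0.001, 0.09]
contact_force: [-0.2, -1.5, 1.6]
opening: 0.0005
```

Call:
apply_moves(
  increments=[
    {"grip": 0,"linear": [0,2,-1],"turn": [0,0,0]},
    {"grip": 0,"linear": [0,3,-1],"turn": [0,0,0]},
    {"grip": 0,"linear": [0,3,-1],"turn": [0,0,0]},
  ],
)

```text
time: 31.65
tool_pos: [0.4726, 0.3158, 0.1344]
tool_rot: [3.141, 0.001, 0.09]
contact_force: [-0.9, -3.1, 2.6]
opening: 0.0005
```

Call:
apply_moves(
  increments=[
    {"grip": 0,"linear": [0,2,-1],"turn": [0,0,0]},
    {"grip": 0,"linear": [0,2,-1],"turn": [0,0,0]},
  ],
)

```text
time: 31.85
tool_pos: [0.4727, 0.3175, 0.1336]
tool_rot: [3.14, 0.001, 0.09]
contact_force: [-1.0, -5.4, 4.7]
opening: 0.0007
```

Call:
apply_moves(
  increments=[
    {"grip": 0,"linear": [0,2,-1],"turn": [0,0,0]},
    {"grip": 0,"linear": [0,2,-1],"turn": [0,0,0]},
  ],
)

```text
time: 32.05
tool_pos: [0.4727, 0.3181, 0.1332]
tool_rot: [3.138, 0.001, 0.09]
contact_force: [-2.3, -11.7, 9.7]
opening: 0.0008
```

Call:
apply_moves(
  increments=[
    {"grip": 0,"linear": [0,2,-1],"turn": [0,0,0]},
    {"grip": 0,"linear": [0,2,-1],"turn": [0,0,0]},
  ],
)

```text
time: 32.25
tool_pos: [0.4728, 0.3186, 0.1329]
tool_rot: [3.135, 0.001, 0.09]
contact_force: [-4.8, -18.3, 15.7]
opening: 0.0008
```

Call:
apply_moves(
  increments=[
    {"grip": 0,"linear": [0,-6,3],"turn": [0,0,0]},
    {"grip": 0,"linear": [0,-10,20],"turn": [0,0,0]},
    {"grip": 0,"linear": [0,-10,50],"turn": [0,0,0]},
    {"grip": 0,"linear": [-30,-10,70],"turn": [0,0,0]},
    {"grip": 0,"linear": [-70,-30,80],"turn": [0,0,0]},
    {"grip": 0,"linear": [-90,-60,85],"turn": [0,0,0]},
    {"grip": 0,"linear": [-90,-100,85],"turn": [0,0,0]},
    {"grip": 0,"linear": [-90,-140,85],"turn": [0,0,0]},
    {"grip": 0,"linear": [-90,-185,85],"turn": [0,0,0]},
    {"grip": 0,"linear": [-90,-230,85],"turn": [0,0,0]},
  ],
)

```text
time: 33.25
tool_pos: [0.3828, 0.0911, 0.2167]
tool_rot: [-3.141, -0.001, 0.091]
contact_force: [0.7, -0.6, 0.3]
opening: 0.0005
```

```bash
python3 -c "
from h import *
spk('s20',(9.95,9.7))
snap('top','t20',(160,200,260,290),5)
snap('side','s20b',(240,160,380,320),3.5)"
```

```text
(no output)
```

View pics/s20.png

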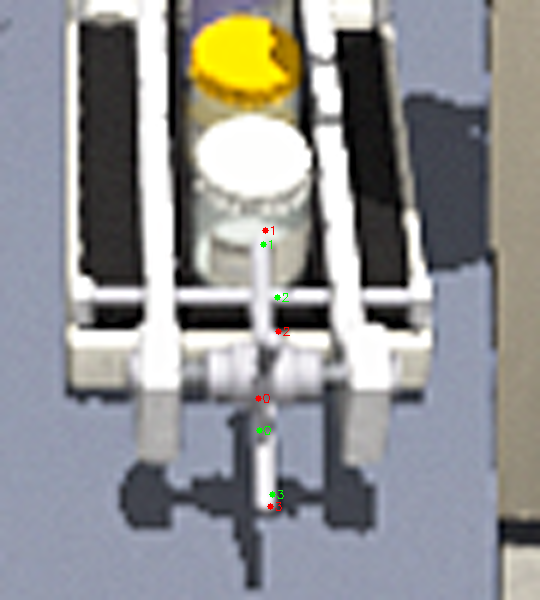

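View pics/s20b.png

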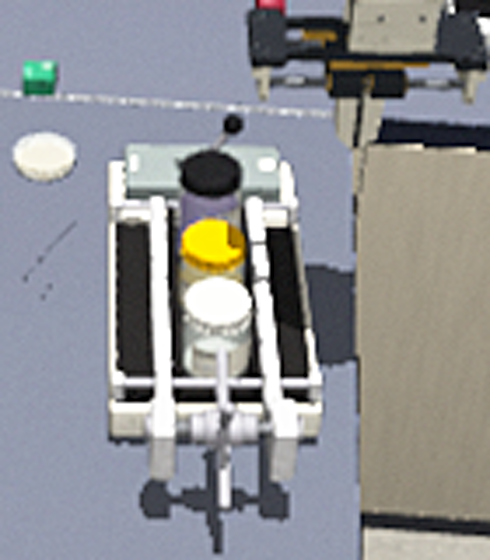

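View pics/t20.png

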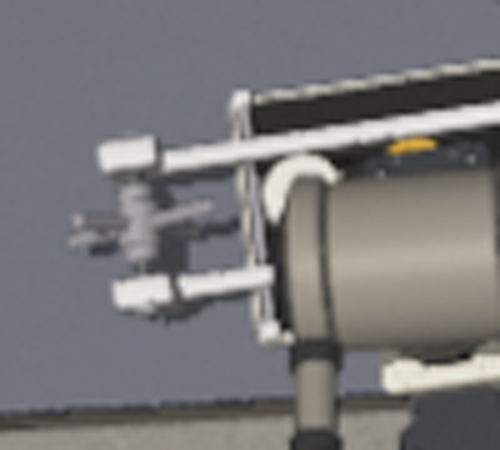

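The stop is reached: force rose to about 24 N with no more travel, and the spokes match q of about 9.95. The linings grip the jars. Now I'll flip the toggle back to on.

Call:
apply_moves(
  increments=[
    {"grip": 0,"linear": [10,-45,0],"turn": [0,0,0]},
    {"grip": 0,"linear": [25,-90,0],"turn": [0,0,0]},
    {"grip": 0,"linear": [40,-130,0],"turn": [0,0,0]},
    {"grip": 0,"linear": [58,-158,0],"turn": [0,0,0]},
    {"grip": 0,"linear": [58,-158,0],"turn": [0,0,0]},
    {"grip": 0,"linear": [57,-158,-40],"turn": [0,0,0]},
    {"grip": 0,"linear": [57,-158,-80],"turn": [0,0,0]},
    {"grip": 0,"linear": [57,-158,-112],"turn": [0,0,0]},
    {"grip": 0,"linear": [57,-158,-112],"turn": [0,0,0]},
  ],
)

```text
time: 34.3
tool_pos: [0.4374, -0.0635, 0.1014]
tool_rot: [-3.138, 0.007, 0.091]
contact_force: [-0.4, -0.6, 0.3]
opening: 0.0004
```

```bash
python3 -c "
from h import *
snap('side','s21',(240,120,380,280),3.5)"
```

```text
(no output)
```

View pics/s21.png

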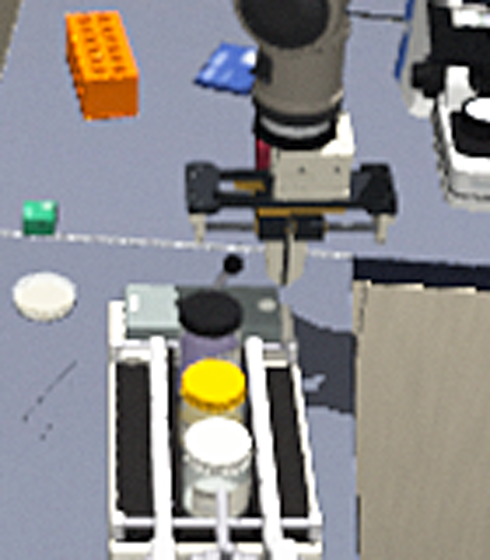

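The finger is on the front side of the ball at (232,264). Pushing towards the back.

Call:
apply_moves(
  increments=[
    {"grip": 0,"linear": [10,1,0],"turn": [0,0,0]},
    {"grip": 0,"linear": [20,2,0],"turn": [0,0,0]},
    {"grip": 0,"linear": [30,3,0],"turn": [0,0,0]},
    {"grip": 0,"linear": [40,4,0],"turn": [0,0,0]},
    {"grip": 0,"linear": [49,4,0],"turn": [0,0,0]},
    {"grip": 0,"linear": [54,5,0],"turn": [0,0,0]},
    {"grip": 0,"linear": [54,5,0],"turn": [0,0,0]},
    {"grip": 0,"linear": [40,4,20],"turn": [0,0,0]},
    {"grip": 0,"linear": [20,2,60],"turn": [0,0,0]},
    {"grip": 0,"linear": [0,0,100],"turn": [0,0,0]},
  ],
)

```text
time: 35.35
tool_pos: [0.4385, -0.0659, 0.2051]
tool_rot: [-3.141, 0.002, 0.09]
contact_force: [1.2, -0.2, 0.4]
opening: 0.0007
```

Call:
apply_moves(
  increments=[
    {"grip": 0,"linear": [-20,20,10],"turn": [0,0,0]},
    {"grip": 0,"linear": [-40,50,20],"turn": [0,0,0]},
    {"grip": 0,"linear": [-60,90,30],"turn": [0,0,0]},
    {"grip": 0,"linear": [-70,130,40],"turn": [0,0,0]},
    {"grip": 0,"linear": [-70,175,50],"turn": [0,0,0]},
    {"grip": 0,"linear": [-70,220,60],"turn": [0,0,0]},
    {"grip": 0,"linear": [-70,265,60],"turn": [0,0,0]},
    {"grip": 0,"linear": [-70,310,60],"turn": [0,0,0]},
    {"grip": 0,"linear": [-70,350,60],"turn": [0,0,0]},
    {"grip": 0,"linear": [-70,390,60],"turn": [0,0,0]},
  ],
)

```text
time: 36.35
tool_pos: [0.3693, 0.3255, 0.2647]
tool_rot: [3.141, 0.0, 0.09]
contact_force: [1.7, 0.0, 0.1]
opening: 0.0007
```

```bash
python3 -c "
from h import *
snap('side','s22',(220,120,380,310),3.1)
snap('top','t22',(160,150,460,300),2.6)"
```

```text
(no output)
```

View pics/s22.png

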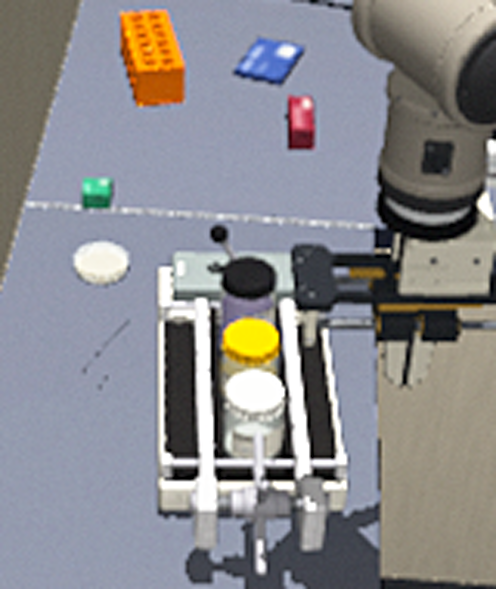

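View pics/t22.png

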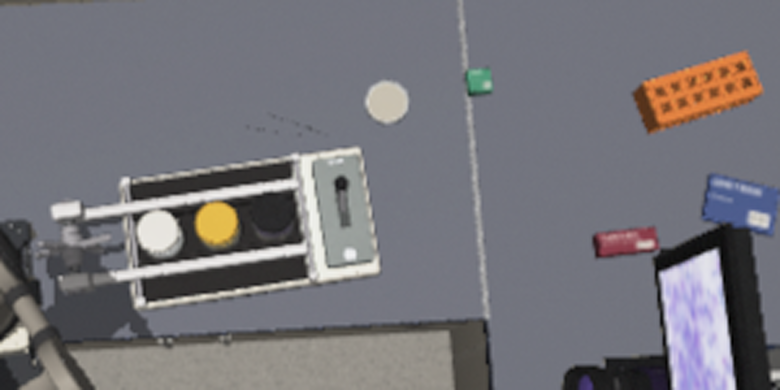

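```bash
python3 -c "
from cell import *
print(observe()['time']);print(hand_in())"
```

```text
36.45
the job is handed in; nothing more can be done
None
```

The job is handed in at about 36 s and every step was done in the order asked. `hand_in` gives no verdict, so what follows is from my own checks.

- **Toggle off:** I flipped it to off before touching anything else.
- **Jars:** There were three jars, one black and tall, one yellow and one white. All three stand upright in a row on the deck, about 75 mm apart, between the bars.
- **Clamp:** I turned the sleeve from about 1.45 rad with six spoke pushes, the top spoke moving away from the deck. At the end the travel stopped while the force rose to about 24 N. In the side view the spokes match the end of thread at about 9.95 rad, with the linings closed on the jars.
- **Toggle on:** I flipped it back to on.

In the last pictures the toggle leans to the back (on), the jars are upright and in line, and the arm is clear. The green box, red carton and dish are where they started. The area where the eyepiece seems to stand was not in those last pictures, but I did not work near it.

The pictures show no grip slip and no jar knocked aside, and no check failed or disagreed.

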